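# Fetch the seal pusher from behind the parts and set it on the press anvil

## Task

Get the press ready for the next seal: first move the tall brass nipple and the chromed relief valve from the front of the dark wooden dock onto the black rubber mat, both standing upright, and only then take the yellow seal pusher from behind them. The black collar comes off the anvil to the middle of the round blue pad, and the pusher stands upright in its place, centred on the anvil's ring mark. Finally stand the nipple and the valve back on the dock, each on the very spot where it stood at the start, and leave the short spare nipple alone.

Things in the scene. Friction and masses are not known exactly. Their poses are not given: they have to be found in the camera images.
- pusher: Yellow plastic seal pusher, round and upright: body 40 mm in diameter and 28 mm high with a 22 mm pilot on top, 34 mm high in all, about 60 g. It starts on the dock between two low aluminium cheeks, behind the nipple and the valve. Origin at the centre of its underside, z up.
- nipple: Tall brass nipple standing upright, 74 mm high: foot 29 mm in diameter up to 14 mm, hexagon 33 mm across corners from 14 to 28 mm, above that a round shank 24 mm in diameter up to the top (groove 20 mm wide at 60 to 66 mm); about 160 g. It starts on one of the two white marks at the dock's front. Origin at the centre of its underside, z up.
- valve: Silvery chromed pressure relief valve standing upright, 74 mm high: foot 30 mm in diameter up to 22 mm, waist 27 mm up to 32 mm, above that a plain round bonnet 24 mm in diameter up to the top, with a red band and a red dot on its top; about 150 g. It starts on the other white mark at the dock's front. Origin at the centre of its underside, z up.
- collar: Black steel collar (ring) lying flat, 46 mm outside and 26 mm inside diameter, 28 mm high, about 180 g. It starts on the anvil. Origin at the centre of its underside, z up.
- dock: Fixed dark wooden plate 130 (x) by 120 (y) by 10 mm. Origin: centre of its underside; front is -x. White marks at x -30, y +21 and -21 mm (nipple and valve, either way round) and x +12, y 0 (pusher). Two aluminium cheeks, 8 mm thick and 28 mm high over the plate, flank the pusher from x -5 to +47 mm, inner faces at y +27 and -27 mm; its place is open to front and rear.
- mat: Fixed black rubber mat for parked parts, 120 mm (x) by 160 mm (y), 3 mm thick. Origin at the centre of its underside.
- pad: Fixed round blue pad, 72 mm in diameter, 4 mm thick, the collar's place. Origin at the centre of its underside.
- anvil: Fixed steel anvil block of the red hand press, 100 x 100 mm, 44 mm high, drawn out in front of the ram. Origin: centre of its underside; a dark ring mark 62 mm wide lies in the middle of its top. Press, 440 mm high, on its -y side: ram about 245 mm and column about 320 mm from the anvil's middle; guide rails 10 mm high along its x sides.
- spare: Short brass spare nipple standing on the bench, 42 mm high, 34 mm across its hexagon, with a thin 18 mm spout on top; not part of the job. Origin at the centre of its underside.
Not all that is in view belongs to the job. Leave any green look-alike of the pusher alone.

How it is judged:
By the outcome, as a careful person would: the job done as asked, in the order asked, and still so for the second after the job is handed in, with the robot touching nothing.
It also fails if it takes over 128 s, if anything falls off the work surface, if the arm or the gripper's body presses on something with over 40 N, if the wrist force passes 120 N, or if a joint passes its speed limit or range.

## Robot

A 6-joint arm with a two-finger parallel gripper is mounted at the origin on the work surface. World frame = base frame: x ahead of the robot, y to its left, z up, the work surface at z = 0. Lengths are in m, angles in rad, forces in N, time in s.
With the tool pointing down it reaches from about 0.25 to 0.725 m from the base axis. Payload 4 kg.
Tool frame: the origin (TCP) lies on the centre line of the jaws, within the pads' length; the fingertips stand 11 mm ahead of it and the grasp point (between the pads) lies 8 mm behind it; z points along the fingers, x is the direction in which the jaws open and shut, and the axes are right-handed (so a half turn about z gives the same grasp; the last joint's range is limited). The gripper opens to 85 mm and grips with 20 to 120 N. Pads are 22 mm wide; open, the fingers measure 114 mm over their backs; the gripper's body (76 mm by 85 mm) begins 54 mm behind the grasp point. The pads swing forward as they close: fully open they stand 13 mm farther back than shut.
Start: joints at [1.328, 0.241, 0.005, 1.335, 0, 1.571], TCP at [0.12, 0.485, 0.217] pointing down, gripper open.
Joint ranges: [-2.72, 2.72], [-1.05, 1.87], [-1.09, 1.28], [-1.99, 2.15], [-1.42, 1.44], [-3.14, 3.14]. Speed limits (rad/s): [2.79, 2.79, 3.14, 3.14, 3.14, 3.14].

## Interface

Orientations are given as a unit quaternion [x, y, z, w].
In Python, from workcell import bot, viewer, order gives the robot as it stands. The module is installed in compiled form; this text tells all that it offers.
- The arm moves only by the tool send_rows, never from a script. Its argument "increments" is a list that holds one entry, the list of rows, each a list of 4 numbers: the shift along the tool's x, y, z in m, then the turn about the tool's z in degrees. A call has exactly 8 rows; each row shifts and turns the pose as measured when the row begins, along the tool's axes as they then stand; what a row does not reach is not made up. A row lasts 1/10 s, in which the tool goes at most 50 mm and 8.59 degrees, less where a joint would pass 70% of its speed; a pose out of reach is approached as far as the arm can. A call is refused whole if a number of a shift passes 0.05 or a number of a turn 8.59, either way. A call with a gripper value outside its range is refused whole. "hand" is the closure, from -1 (fully open) to 1 (shut), so that 0 is half open, set as the call begins (left out, the last holds). The fingers move at their own pace and stop on an object; the grip force is fixed at half the most. Time passes only in rows, so rows that do not move let the fingers close, or fill a call up. It gives the time, the measured TCP pose, the force and the opening at its end, in the units of the state.
- bot.get_obs(): the state, without advancing time (a new reading comes with each control period).
- viewer.camera(name): name is "side" or "top" or "wrist"; returns a dict with "image" (480x640x3 uint8, red, green, blue), "range_z" (480x640 float32, m along the optical axis (not along the pixel's ray), 0 where there is no reading), "camera_matrix" (3x3 intrinsics, pixels), "eye" and "rotation" of the camera in the world. Camera axes: x right, y down, z forward; pixel columns grow to the right and rows downward; lengths in m; the calibration is good to about 2 mm. A picture is of the moment at which its call begins.
- order.job_done(): hands the job in, once; it reports no verdict.
The state is a dict: "clock": time; "joint_pos": joint angles; "joint_vel": joint speeds; "tau": joint torques, N m; "eef_pos": TCP position; "tool_rot": TCP orientation; "ft_force": force on the tool from outside, world axes, zero at the start; "ft_torque": the same for the moment, N m; "grip_width": finger opening in m.
Only numpy, scipy, OpenCV 4.12 (cv2) and the standard library are available. Lean on these libraries where they do the work, as an engineer would, in place of code of your own. Each camera call takes 0.05 s, during which the arm holds its last target.

## Working session

There is one attempt and no reset: what is moved stays moved. The work goes in short steps, Python scripts to look and compute and a tool call to move; the robot and the scene stay as the last step left them, time stands still between calls to the robot, and variables do not carry over. Pictures are saved under pics/ and viewed, and the job is handed in when it is done.

Besides the shell and the picture viewer there is one more tool, called after "Emit:" in YAML: its name, and indented under it one key for each argument. send_rows: Moves the arm, as the interface text tells. Its arguments: {"type":"object","properties":{"increments":{"type":"array","items":{"type":"array","items":{"type":"array","items":{"type":"number"}}}},"hand":{"type":"number"}},"required":["increments"]}

```bash
mkdir -p pics; ls; python3 - <<'E'
from workcell import bot, viewer, order
import cv2,numpy as np
print(bot.get_obs())
for n in ["side","top","wrist"]:
    c=viewer.camera(n)
    cv2.imwrite(f"pics/a_{n}.png",c["image"][:,:,::-1])
    print(n,c["camera_matrix"].tolist(),c["eye"],np.array(c["rotation"]).tolist())
E
```

```text
pics
{'clock': 0.0, 'joint_pos': array([1.32800852e+00, 2.41411440e-01, 3.69765688e-03, 1.33520481e+00,
       3.07008131e-05, 1.57077481e+00]), 'joint_vel': array([ 0.00129377, -0.00082429,  0.00304041, -0.0002432 ,  0.00089311,
        0.00128571]), 'tau': array([-9.02176434e-04, -3.72321224e+01,  2.52406633e+01,  1.70326192e-02,
        1.95733128e-05, -3.39519186e-07]), 'eef_pos': array([0.12003218, 0.48467944, 0.21570363]), 'tool_rot': array([ 7.87523763e-01,  6.16283374e-01, -8.45142001e-04,  6.41852072e-04]), 'ft_force': array([-0.00559019, -0.51048052,  0.76510948]), 'ft_torque': array([-0.03038093, -0.0333813 ,  0.01944681]), 'grip_width': 0.08523145495551442}
side [[587.4138327123478, 0.0, 321.21971407480464], [0.0, 587.4138327123478, 233.6449131001433], [0.0, 0.0, 1.0]] [0.27982904 0.78508591 0.62795226] [-0.17802842448188375, 0.8679731649762349, -0.45576536954535546, 0.08489047579570783]
top [[498.8423385760617, 0.0, 311.53815854635644], [0.0, 498.8423385760617, 238.4800442437812], [0.0, 0.0, 1.0]] [0.53246173 0.01453981 0.8505032 ] [-0.7023522381387519, 0.7106638736028001, -0.020832461325824066, 0.03498858231562487]
wrist [[360.0334027362047, 0.0, 319.7915242529431], [0.0, 360.0334027362047, 235.02206030935], [0.0, 0.0, 1.0]] [0.04958536 0.50345525 0.37341571] [0.7790032666085336, 0.6105220175953344, 0.08727102304195776, 0.11313949434996565]
```

View pics/a_top.png

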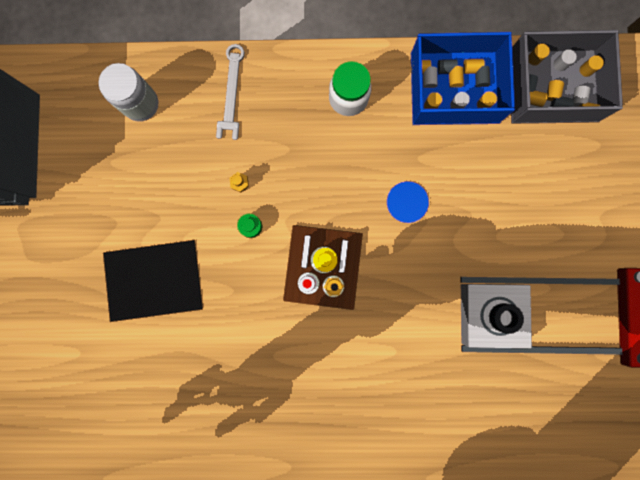

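View pics/a_side.png

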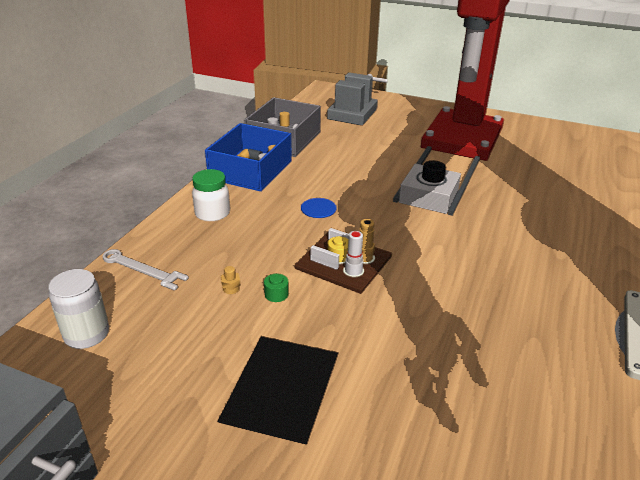

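View pics/a_wrist.png

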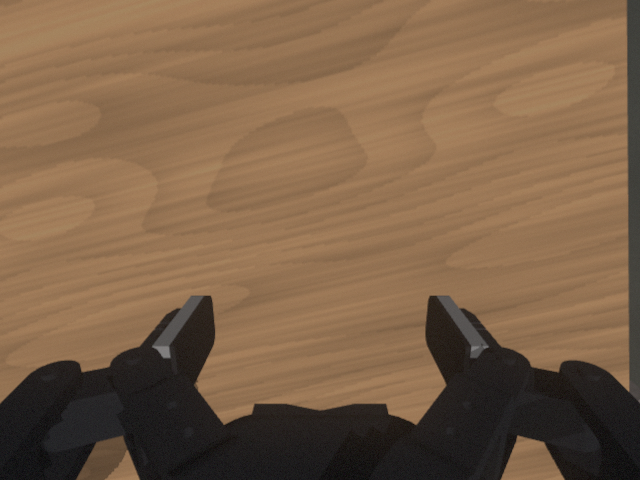

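```bash
cat > h.py <<'E'
from workcell import bot, viewer, order
import cv2,numpy as np
from scipy.spatial.transform import Rotation as R
def cam(n):
    c=viewer.camera(n); c["Rm"]=R.from_quat(c["rotation"]).as_matrix() if np.size(c["rotation"])==4 else np.array(c["rotation"])
    c["hsv"]=cv2.cvtColor(c["image"],cv2.COLOR_RGB2HSV); return c
def plane(c,uv,z):
    uv=np.atleast_2d(uv).astype(float); d=np.c_[uv,np.ones(len(uv))]@np.linalg.inv(c["camera_matrix"]).T@c["Rm"].T
    return c["eye"]+d*((z-c["eye"][2])/d[:,2])[:,None]
def cloud(c):
    v,u=np.mgrid[:480,:640]; d=np.dstack([u,v,np.ones_like(u)])@np.linalg.inv(c["camera_matrix"]).T
    return (d*c["range_z"][...,None])@c["Rm"].T+c["eye"]
def proj(c,p):
    q=(np.atleast_2d(p)-c["eye"])@c["Rm"]@np.array(c["camera_matrix"]).T; return q[:,:2]/q[:,2:]
def blob(m,box=None):
    m=m.astype(np.uint8)
    if box: 
        k=np.zeros_like(m);k[box[1]:box[3],box[0]:box[2]]=1;m=m*k
    cs,_=cv2.findContours(m,cv2.RETR_EXTERNAL,cv2.CHAIN_APPROX_NONE)
    return max(cs,key=cv2.contourArea) if cs else None
def save(c,name,box=None,f=1):
    im=c["image"][:,:,::-1]
    if box: im=im[box[1]:box[3],box[0]:box[2]]
    cv2.imwrite("pics/"+name,cv2.resize(im,None,fx=f,fy=f,interpolation=cv2.INTER_CUBIC))
def pose():
    o=bot.get_obs(); m=R.from_quat(o["tool_rot"]).as_matrix()
    return o,m
E
python3 - <<'E'
from h import *
c=cam("top"); h=c["hsv"]; P=cloud(c); z=P[...,2]
save(c,"b_dock.png",(270,210,390,320),6); save(c,"b_anvil.png",(440,260,560,370),5)
s=cam("side"); save(s,"b_sdock.png",(280,200,410,300),6); save(s,"b_sanv.png",(390,150,470,215),8)
# heights
for n,uv in dict(valve=(307,284),nip=(333,287),push=(324,260),collar=(516,318),anvil=(470,340),pad=(408,202),mat=(150,280),spare=(239,182),green=(249,226),dock=(300,235)).items(): print(n,P[uv[1],uv[0]].round(4))
m=blob(cv2.inRange(h,(105,150,100),(125,255,255))>0,(370,170,440,230)); print("pad",plane(c,cv2.minEnclosingCircle(m)[0],.004),cv2.minEnclosingCircle(m))
m=blob(c["image"].max(2)<40,(90,225,215,330)); r=cv2.minAreaRect(m); print("mat",plane(c,cv2.boxPoints(r),.003).round(4).tolist(),plane(c,r[0],.003))
# by height masks
def reg(name,lo,hi,box,zt):
    b=blob((z>lo)&(z<hi),box); (x,r)=cv2.minEnclosingCircle(b); M=cv2.moments(b); q=(M['m10']/M['m00'],M['m01']/M['m00']); print(name,x,r,plane(c,x,zt)[0].round(4),plane(c,q,zt)[0].round(4), 'rad',r*(c["eye"][2]-zt)/c["camera_matrix"][0][0])
reg("valve",.078,.09,(285,265,322,300),.084);reg("nip",.078,.09,(322,265,350,300),.084)
reg("push",.034,.05,(305,240,345,276),.041);reg("collar",.066,.08,(470,290,540,340),.072)
reg("anvil",.04,.05,(440,260,560,370),.044)
reg("spare",.036,.05,(225,165,255,200),.042);reg("green",.02,.05,(230,205,270,245),.03)
b=blob((z>.04)&(z<.08),(455,284,535,350)); r=cv2.minAreaRect(b);print("anvilrect",plane(c,cv2.boxPoints(r),.044).round(4).tolist(),plane(c,r[0],.044))
b=blob((z>.007)&(z<.1),(270,215,380,320)); r=cv2.minAreaRect(b);print("dockrect",plane(c,cv2.boxPoints(r),.01).round(4).tolist(),plane(c,r[0],.01),r)
E
```

```text
valve [0.5234 0.0373 0.0838]
nip [ 0.5184 -0.0024  0.0862]
push [0.5612 0.0106 0.0443]
collar [ 0.4672 -0.2856  0.0639]
anvil [ 0.4317 -0.2194  0.0437]
pad [ 0.66   -0.1342  0.0033]
mat [0.5321 0.3077 0.0021]
spare [0.6912 0.1487 0.0425]
green [0.6191 0.1334 0.0346]
dock [0.6052 0.0505 0.0105]
pad [[ 0.6607715  -0.13307557  0.004     ]] ((407.3823547363281, 201.5), 20.466333389282227)
mat [[0.5795, 0.3922, 0.003], [0.599, 0.2333, 0.003], [0.4839, 0.2168, 0.003], [0.4644, 0.3739, 0.003]] [[0.53141044 0.30393054 0.003     ]]
valve (306.7280578613281, 283.35089111328125) 7.654073238372803 [0.5244 0.0377 0.084 ] [0.5245 0.0376 0.084 ] rad 0.011760973725475455
nip (333.8120422363281, 286.5567321777344) 7.68480110168457 [ 0.5191 -0.0037  0.084 ] [ 0.519  -0.0038  0.084 ] rad 0.01180818905537822
push (324.65509033203125, 259.3984069824219) 12.163848876953125 [0.5623 0.0095 0.041 ] [0.5622 0.0096 0.041 ] rad 0.019739051479238316
collar (508.0555419921875, 318.53704833984375) 15.46556282043457 [ 0.4672 -0.2703  0.072 ] [ 0.4674 -0.2704  0.072 ] rad 0.024135862633112886
anvil (499.0, 316.0) 44.553436279296875 [ 0.469  -0.2665  0.044 ] [ 0.4691 -0.266   0.044 ] rad 0.07203175470828278
spare (236.8235321044922, 179.4705810546875) 5.532331466674805 [0.6956 0.1524 0.042 ] [0.6954 0.1525 0.042 ] rad 0.008966575916597021
green (248.6521759033203, 225.0) 12.032270431518555 [0.6212 0.1347 0.03  ] [0.6213 0.1347 0.03  ] rad 0.01979085502516734
anvilrect [[0.4208, -0.2142, 0.044], [0.5202, -0.2177, 0.044], [0.5191, -0.3192, 0.044], [0.42, -0.3147, 0.044]] [[ 0.4697618  -0.26649154  0.044     ]]
dockrect [[0.4951, 0.0808, 0.01], [0.6241, 0.0637, 0.01], [0.6075, -0.056, 0.01], [0.4792, -0.0376, 0.01]] [[0.55107998 0.01263199 0.01      ]] ((322.77691650390625, 266.7846374511719), (71.44400787353516, 77.27363586425781), 7.125016689300537)
```

View pics/b_dock.png

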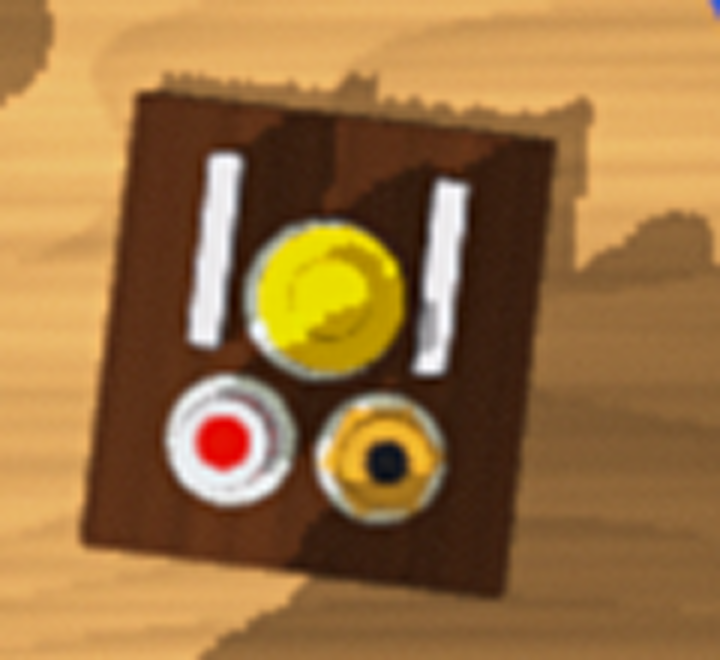

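View pics/b_sdock.png

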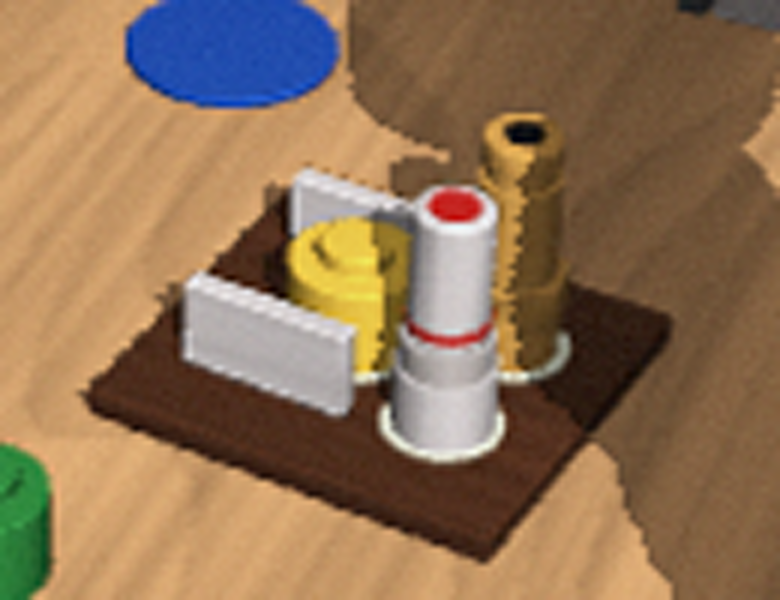

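View pics/b_anvil.png

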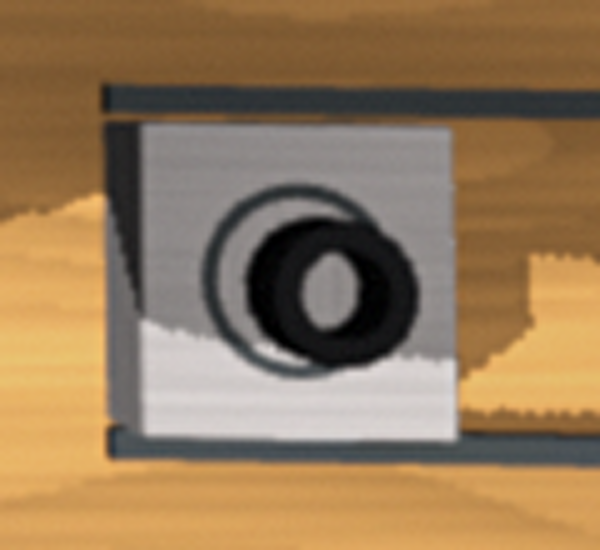

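Emit:
send_rows:
  increments:
    - [[0,0,0,8.5],[0,0,0,8.5],[0,0,0,8.5],[0,0,0,8.5],[0,0,0,8.5],[0,0,0,8.5],[0,0,0,8.5],[0,0,0,8.5]]
  hand: -1

```text
clock: 1.05
eef_pos: [0.1198, 0.484, 0.2147]
tool_rot: [0.998, 0.062, -0.001, 0.002]
ft_force: [-0.3, -0.0, -0.2]
grip_width: 0.0853
```

The dock crop shows the valve (red dot) at (307,284), the tall brass nipple with its black bore at (333,287) and the yellow pusher at (324,260). The look-alikes are the green pusher at (249,226) and the short nipple at (239,182). Neither is on the dock, so neither is meant. The collar stands a little off the ring mark.

```bash
cat > to.py <<'E'
import sys
from h import *
x,y,z=map(float,sys.argv[1:4]); th=float(sys.argv[4]) if len(sys.argv)>4 else -7.5
o,m=pose(); a=np.degrees(np.arctan2(m[1,0],m[0,0]))
d=m.T@(np.array([x,y,z])-o["eef_pos"])
t=np.radians(th); mt=np.array([[np.cos(t),np.sin(t),0],[np.sin(t),-np.cos(t),0],[0,0,-1]]).T@(np.array([x,y,z])-o["eef_pos"])
print("t",round(o["clock"],2),"pos",o["eef_pos"].round(4),"ang",round(a,2),"turn",round(a-th,2),"d mm",(d*1e3).round(1),"after turn",(mt*1e3).round(1),"tilt",m[:,2].round(4),"w",round(o["grip_width"],4),"j",o["joint_pos"].round(2))
E
python3 to.py .5244 .0377 .15
```

```text
t 1.05 pos [0.1198 0.484  0.2147] ang 7.07 turn 14.57 d mm [346.6 492.4  66.1] after turn [459.3 389.6  64.7] tilt [-0.0011 -0.0042 -1.    ] w 0.0853 j [1.33 0.24 0.   1.34 0.   2.78]
```

Emit:
send_rows:
  increments:
    - [[0.028,0.04,0,0],[0.028,0.04,0,0],[0.028,0.04,0,0],[0.028,0.04,0,0],[0.028,0.04,0,0],[0.028,0.04,0,0],[0,0,0,7.3],[0,0,0,7.3]]

```text
clock: 1.85
eef_pos: [0.3227, 0.2595, 0.214]
tool_rot: [0.998, -0.07, 0.001, 0.002]
ft_force: [-0.5, 0.8, 0.1]
grip_width: 0.0854
```

```bash
python3 to.py .5244 .0377 .15
```

```text
t 1.85 pos [0.3227 0.2595 0.214 ] ang -8.07 turn -0.57 d mm [230.8 191.1  65. ] after turn [228.9 193.6  64. ] tilt [ 0.001  -0.0033 -1.    ] w 0.0854 j [ 0.68  0.07 -0.2   1.3  -0.    2.39]
```

Emit:
send_rows:
  increments:
    - [[0.033,0.0275,0,0],[0.033,0.0275,0,0],[0.033,0.0275,0,0],[0.033,0.0275,0,0],[0.033,0.0275,0,0],[0.033,0.0275,0,0],[0.032,0.0265,0,-0.5],[0,0,0.03,0]]

```text
clock: 2.65
eef_pos: [0.535, 0.0285, 0.1881]
tool_rot: [0.998, -0.066, 0.007, 0.0]
ft_force: [0.4, 0.7, -0.2]
grip_width: 0.0857
```

```bash
python3 to.py .5244 .0377 .060; python3 - <<'E'
from h import *
c=cam("wrist"); save(c,"c_w.png")
E
```

```text
t 2.65 pos [0.535  0.0285 0.1881] ang -7.55 turn -0.05 d mm [-13.4  -7.6 127.9] after turn [-11.7  -7.7 128.1] tilt [ 0.0131 -0.001  -0.9999] w 0.0857 j [ 0.05  0.31  0.03  1.27 -0.    1.76]
```

View pics/c_w.png

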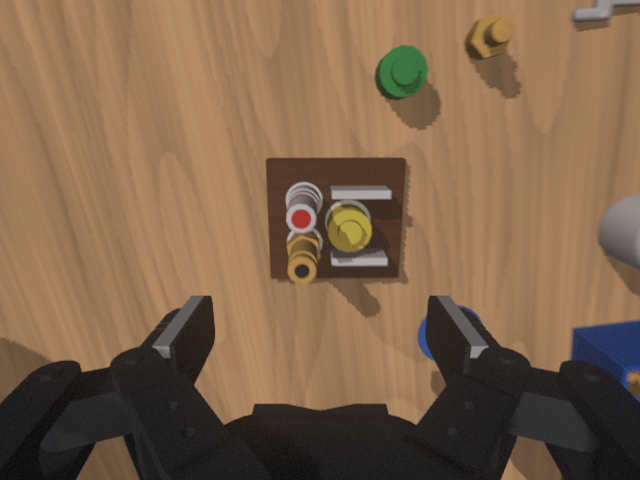

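Emit:
send_rows:
  increments:
    - [[0,0,0,0],[-0.006,-0.004,0,0],[-0.005,-0.003,0.01,0],[0,0,0.01,0],[0,0,0.01,0],[0,0,0.01,0],[0,0,0,0],[0,0,0,0]]

```text
clock: 3.5
eef_pos: [0.5154, 0.0422, 0.1408]
tool_rot: [0.998, -0.062, -0.001, 0.0]
ft_force: [0.8, -1.0, -0.0]
grip_width: 0.0851
```

```bash
python3 to.py .5244 .0377 .060
```

```text
t 3.5 pos [0.5154 0.0422 0.1408] ang -7.16 turn 0.34 d mm [ 9.7  3.3 80.8] after turn [ 9.5  3.3 80.8] tilt [-0.0027 -0.     -1.    ] w 0.0851 j [ 0.08  0.32 -0.09  1.16  0.    1.78]
```

Emit:
send_rows:
  increments:
    - [[0.005,0.002,0,0.3],[0.004,0.001,0,0],[0,0,0.01,0],[0,0,0.01,0],[0,0,0.01,0],[0,0,0.01,0],[0,0,0,0],[0,0,0,0]]

```text
clock: 4.3
eef_pos: [0.5249, 0.0371, 0.0968]
tool_rot: [0.998, -0.066, -0.002, 0.0]
ft_force: [0.1, -0.7, -0.2]
grip_width: 0.0855
```

```bash
python3 to.py .5244 .0377 .060
```

```text
t 4.3 pos [0.5249 0.0371 0.0968] ang -7.55 turn -0.05 d mm [-0.4 -0.5 36.9] after turn [-0.6 -0.5 36.8] tilt [-3.3e-03 -1.0e-04 -1.0e+00] w 0.0855 j [ 0.07  0.38 -0.13  1.07  0.    1.77]
```

Emit:
send_rows:
  increments:
    - [[0,0,0.009,0],[0,0,0.009,0],[0,0,0.009,0],[0,0,0.008,0],[0,0,0.002,0],[0,0,0,0],[0,0,0,0],[0,0,0,0]]

```text
clock: 5.1
eef_pos: [0.525, 0.0372, 0.0569]
tool_rot: [0.998, -0.066, -0.001, 0.0]
ft_force: [0.1, 0.3, 0.5]
grip_width: 0.0855
```

```bash
python3 to.py .5244 .0377 .060; python3 - <<'E'
from h import *
c=cam("side"); save(c,"d_s.png",(280,130,440,300),4)
E
```

```text
t 5.1 pos [0.525  0.0372 0.0569] ang -7.53 turn -0.03 d mm [-0.7 -0.4 -3.1] after turn [-0.7 -0.4 -3.1] tilt [-0.0027 -0.     -1.    ] w 0.0855 j [ 0.07  0.42 -0.18  0.97  0.    1.77]
```

View pics/d_s.png

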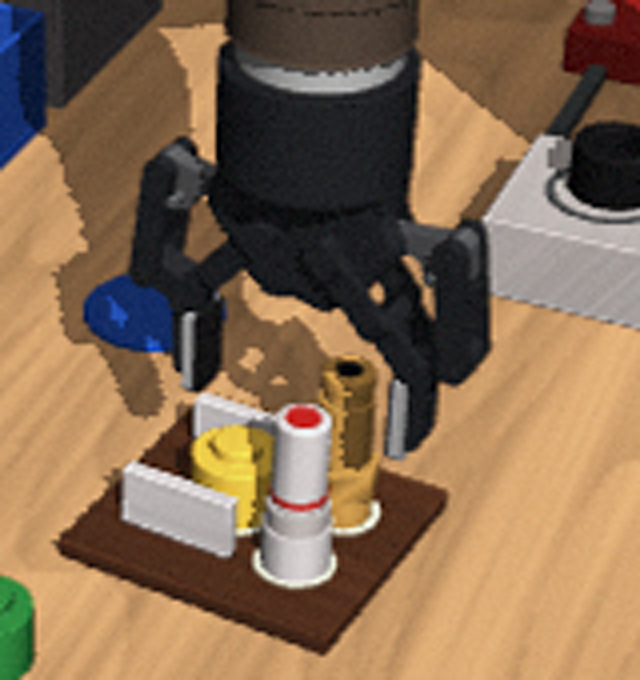

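```bash
python3 - <<'E'
from h import *
c=cam("side"); P=cloud(c); 
for p in [(.525,.0372,.057),(.5244,.0377,.084),(.5244,.0377,.01)]:
    q=proj(c,p)[0]; print(q, (q-[280,130])*4)
for (u,v) in [(190,385),(395,455),(390,430),(205,370),(303,415),(425,430)]:
    U,V=280+u//4,130+v//4; print(u,v,P[V,U].round(4))
o,m=pose(); print(o["eef_pos"])
t=cam("top"); save(t,"d_t.png",(250,200,400,320),5)
E
```

```text
[354.1404552  247.21063532] [296.56182079 468.84254128]
[355.16023748 234.03589707] [300.64094992 416.1435883 ]
[353.07329755 269.84023314] [292.2931902  559.36093254]
190 385 [0.5717 0.0433 0.0902]
395 455 [0.4808 0.0529 0.0888]
390 430 [0.4823 0.0561 0.102 ]
205 370 [0.567  0.0379 0.0961]
303 415 [0.5245 0.0385 0.0865]
425 430 [0.4701 0.0478 0.1001]
[0.5251545  0.03727343 0.0570116 ]
```

View pics/d_t.png

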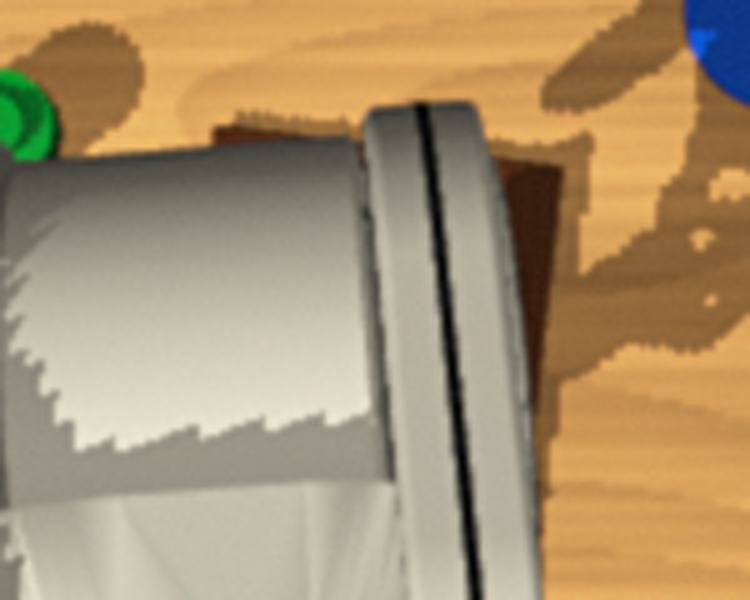

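```bash
python3 - <<'E'
from h import *
c=cam("side"); P=cloud(c); o,m=pose(); print(o["eef_pos"],o["joint_pos"])
L=(P-o["eef_pos"])@m
# front finger pts: local x -60..-35 ; and +35..60
for s in (-1,1):
    k=(L[...,0]*s>30)&(L[...,0]*s<75)&(abs(L[...,1])<25)&(L[...,2]<10)&(P[...,2]>.06)&(c["hsv"][...,2]<235)
    q=L[k]; print(s,len(q),"z max",np.sort(q[:,2])[-10:].round(4)); 
    for z0 in np.arange(-.09,-.015,.01):
        w=q[(q[:,2]>z0)&(q[:,2]<z0+.01)]
        if len(w): print(round(z0,3),"x",w[:,0].min().round(4),w[:,0].max().round(4),"y",w[:,1].min().round(4),w[:,1].max().round(4))
E
```

```text
[0.52507143 0.03729235 0.05697263] [ 7.07970492e-02  4.17968341e-01 -1.83756785e-01  9.71505746e-01
  1.77473326e-04  1.77300526e+00]
-1 0 z max []
1 0 z max []
```

```bash
python3 - <<'E'
from h import *
c=cam("side"); P=cloud(c); o,m=pose(); print(o["eef_pos"])
L=(P-o["eef_pos"])@m
for s in (-1,1):
    k=(L[...,0]*s>.03)&(L[...,0]*s<.075)&(abs(L[...,1])<.025)&(P[...,2]>.05)
    q=L[k]; print(s,len(q),"z max",np.sort(q[:,2])[-10:].round(4)); 
    for z0 in np.arange(-.09,.01,.01):
        w=q[(q[:,2]>z0)&(q[:,2]<z0+.01)]
        if len(w): print(round(z0,3),"x",w[:,0].min().round(4),w[:,0].max().round(4),"y",w[:,1].min().round(4),w[:,1].max().round(4))
E
```

```text
[0.52504797 0.03725316 0.0569348 ]
-1 3234 z max [-0.0332 -0.0331 -0.0324 -0.0319 -0.0318 -0.0316 -0.0315 -0.0305 -0.0298
 -0.0292]
-0.09 x -0.0743 -0.03 y -0.0183 0.0111
-0.08 x -0.0747 -0.0387 y -0.0155 0.01
-0.07 x -0.0572 -0.042 y -0.0138 0.0049
-0.06 x -0.0573 -0.0429 y -0.0132 0.0076
-0.05 x -0.0567 -0.0427 y -0.0147 0.0079
-0.04 x -0.0557 -0.0419 y -0.0139 0.0033
-0.03 x -0.049 -0.0458 y -0.0089 -0.0047
1 984 z max [-0.0313 -0.0312 -0.0303 -0.0299 -0.0298 -0.0296 -0.0292 -0.0287 -0.0282
 -0.0277]
-0.09 x 0.0304 0.0741 y -0.0182 0.0115
-0.08 x 0.0382 0.0732 y -0.0164 -0.0015
-0.07 x 0.0414 0.0609 y -0.014 0.0107
-0.06 x 0.0406 0.0562 y -0.0148 0.0113
-0.05 x 0.041 0.0571 y -0.0141 0.0113
-0.04 x 0.0409 0.056 y -0.0127 0.0119
-0.03 x 0.0423 0.0443 y -0.0074 0.0066
```

```bash
python3 - <<'E'
from h import *
c=cam("wrist"); P=cloud(c); o,m=pose(); print(o["eef_pos"],c["eye"])
print(P[20:120:30,40:640:80].reshape(-1,3).round(3)[:12])
save(c,"e_w.png")
L=(P-o["eef_pos"])@m
for (u,v) in [(200,310),(440,310)]: print(L[v,u].round(4))
E
```

```text
[0.52498158 0.03725042 0.05688555] [0.53409973 0.10967263 0.21452106]
[[ 0.394  0.184 -0.   ]
 [ 0.436  0.178  0.001]
 [ 0.478  0.172  0.001]
 [ 0.52   0.167  0.001]
 [ 0.562  0.161  0.   ]
 [ 0.604  0.156  0.   ]
 [ 0.631  0.145  0.028]
 [ 0.683  0.144  0.005]
 [ 0.389  0.17  -0.   ]
 [ 0.432  0.164  0.001]
 [ 0.475  0.159 -0.   ]
 [ 0.518  0.152  0.002]]
[-0.0436 -0.0107 -0.0417]
[ 0.0415 -0.0119 -0.0438]
```

View pics/e_w.png

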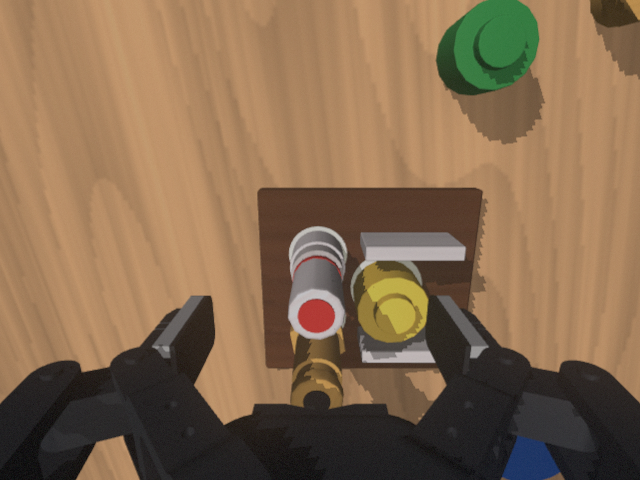

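Emit:
send_rows:
  increments:
    - [[0,0,0,0],[0,0,0,0],[0,0,0,0],[0,0,0,0],[0,0,0,0],[0,0,0,0],[0,0,0,0],[0,0,0,0]]
  hand: 0.1

```text
clock: 6.2
eef_pos: [0.5251, 0.0373, 0.0571]
tool_rot: [0.998, -0.066, -0.001, 0.0]
ft_force: [-0.2, 0.1, -1.6]
grip_width: 0.0391
```

```bash
python3 - <<'E'
from h import *
c=cam("side"); P=cloud(c); o,m=pose(); print(o["eef_pos"],o["grip_width"])
L=(P-o["eef_pos"])@m
save(c,"f_s.png",(280,130,440,300),4)
k=(L[...,0]>-.04)&(L[...,0]<-.017)&(abs(L[...,1])<.02)&(P[...,2]>.05)
q=L[k]; print(np.sort(q[:,2])[-12:].round(4),np.sort(q[:,0])[-5:])
E
```

```text
[0.52507475 0.03723854 0.0570858 ] 0.03825055959449224
[-0.0221 -0.022  -0.0217 -0.0209 -0.0206 -0.0204 -0.0194 -0.0192 -0.0191
 -0.0191 -0.0188 -0.0181] [-0.01718355 -0.01715404 -0.01705412 -0.01705334 -0.01702427]
```

View pics/f_s.png

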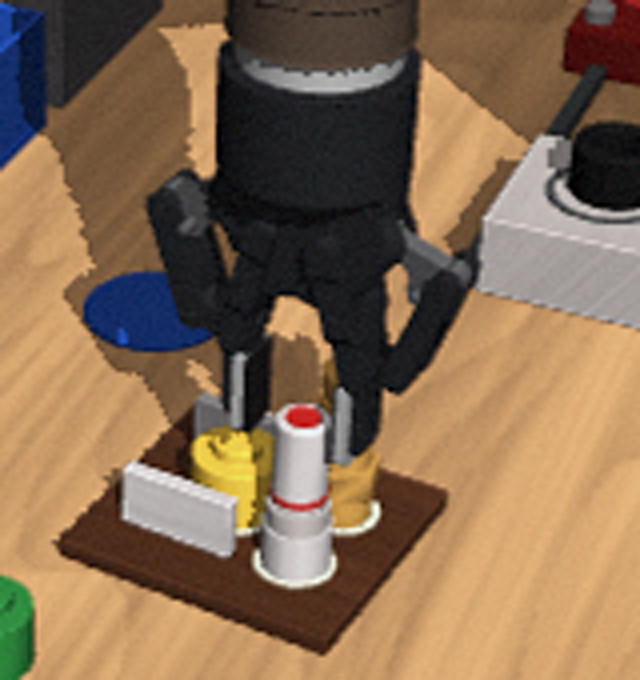

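Emit:
send_rows:
  increments:
    - [[-0.0006,-0.0004,0,0],[0,0,0.006,0],[0,0,0.006,0],[0,0,0.006,0],[0,0,0.004,0],[0,0,0,0],[0,0,0,0],[0,0,0,0]]

```text
clock: 7.05
eef_pos: [0.5237, 0.0377, 0.0322]
tool_rot: [0.998, -0.066, -0.002, 0.0]
ft_force: [0.4, -0.6, 0.4]
grip_width: 0.0383
```

```bash
python3 to.py .5244 .0377 .032;python3 - <<'E'
from h import *
c=cam("side"); P=cloud(c); o,m=pose(); print(o["eef_pos"],o["grip_width"],o["ft_force"])
save(c,"g_s.png",(280,130,440,300),4)
E
```

```text
t 7.05 pos [0.5237 0.0377 0.0322] ang -7.53 turn -0.03 d mm [ 0.7 -0.1  0.2] after turn [ 0.7 -0.1  0.2] tilt [-4.1e-03 -2.0e-04 -1.0e+00] w 0.0383 j [ 0.07  0.45 -0.21  0.91  0.    1.77]
[0.52377892 0.03772112 0.03227497] 0.038364940204410294 [-0.24178339  0.36507142  0.13539251]
```

View pics/g_s.png

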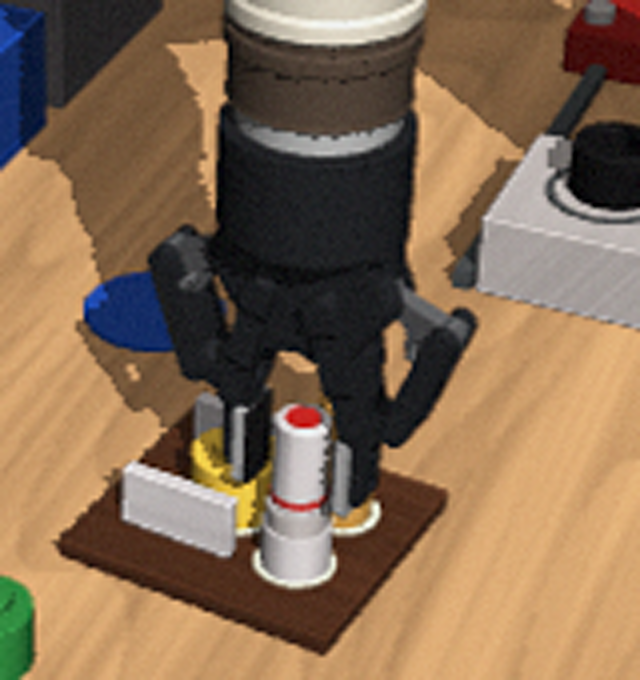

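Emit:
send_rows:
  increments:
    - [[0,0,0,0],[0,0,0,0],[0,0,0,0],[0,0,0,0],[0,0,0,0],[0,0,0,0],[0,0,0,0],[0,0,0,0]]
  hand: 1

```text
clock: 7.9
eef_pos: [0.5241, 0.0378, 0.0327]
tool_rot: [0.998, -0.066, -0.002, 0.0]
ft_force: [-0.0, 0.6, -0.6]
grip_width: 0.0227
```

```bash
python3 to.py .5244 .0377 .032;python3 - <<'E'
from h import *
c=cam("side");save(c,"h_s.png",(280,130,440,300),4)
E
```

```text
t 7.9 pos [0.5241 0.0378 0.0327] ang -7.53 turn -0.03 d mm [0.3 0.  0.7] after turn [0.3 0.  0.7] tilt [-3.1e-03 -1.0e-04 -1.0e+00] w 0.0227 j [ 0.07  0.45 -0.21  0.91  0.    1.77]
```

View pics/h_s.png

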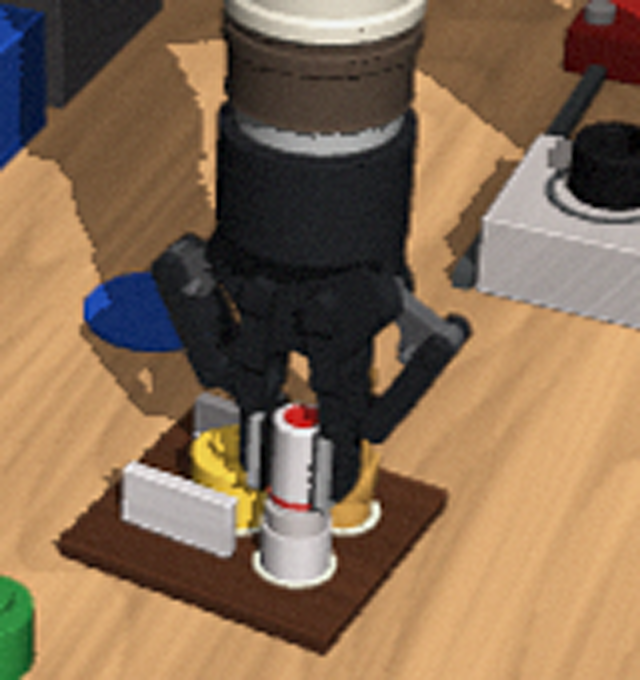

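Emit:
send_rows:
  increments:
    - [[0,0,-0.01,0],[0,0,-0.02,0],[0,0,-0.025,0],[0,0,-0.025,0],[0,0,-0.02,0],[0,0,-0.01,0],[0,0,0,0],[0,0,0,0]]

```text
clock: 8.75
eef_pos: [0.5227, 0.0376, 0.1483]
tool_rot: [0.998, -0.066, -0.003, 0.0]
ft_force: [0.4, 0.2, -1.3]
grip_width: 0.0228
```

```bash
python3 to.py .53 .34 .145;python3 - <<'E'
from h import *
c=cam("side");save(c,"i_s.png",(240,70,480,300),2.5)
E
```

```text
t 8.75 pos [0.5227 0.0376 0.1483] ang -7.53 turn -0.03 d mm [ -32.4 -300.7    3.2] after turn [ -32.2 -300.7    3.3] tilt [-6.4e-03 -3.0e-04 -1.0e+00] w 0.0228 j [ 0.07  0.33 -0.05  1.19  0.    1.77]
```

View pics/i_s.png

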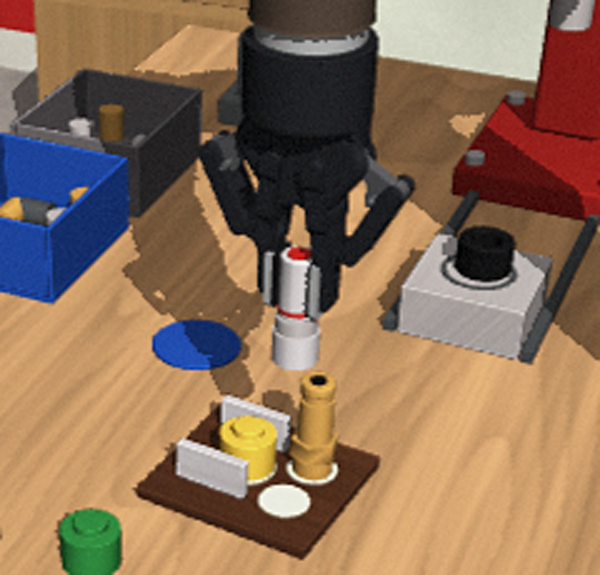

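Emit:
send_rows:
  increments:
    - [[-0.003,-0.02,0,0],[-0.004,-0.04,0,0],[-0.005,-0.045,0,0],[-0.005,-0.045,0,0],[-0.005,-0.045,0,0],[-0.004,-0.04,0,0],[-0.003,-0.03,0,0],[-0.003,-0.015,0,0]]

```text
clock: 9.6
eef_pos: [0.5232, 0.324, 0.1344]
tool_rot: [0.997, -0.07, -0.012, 0.005]
ft_force: [0.1, -1.4, -1.6]
grip_width: 0.0227
```

Emit:
send_rows:
  increments:
    - [[0,-0.005,0,0],[0,0,0,0],[0,0,0.015,0],[0,0,0.02,0],[0,0,0.02,0],[0,0,0.015,0],[0,0,0,0],[0,0,0,0]]

```text
clock: 10.4
eef_pos: [0.5218, 0.3173, 0.0601]
tool_rot: [0.997, -0.075, -0.014, 0.01]
ft_force: [-0.7, 0.1, -1.8]
grip_width: 0.0229
```

```bash
python3 to.py .53 .34 .0265;python3 - <<'E'
from h import *
c=cam("top");save(c,"j_t.png")
E
```

```text
t 10.4 pos [0.5218 0.3173 0.0601] ang -8.59 turn -1.09 d mm [  5.7 -24.4  33. ] after turn [  5.2 -23.6  33.6] tilt [-0.0302 -0.0169 -0.9994] w 0.0229 j [0.55 0.59 0.11 1.13 0.   2.27]
```

View pics/j_t.png

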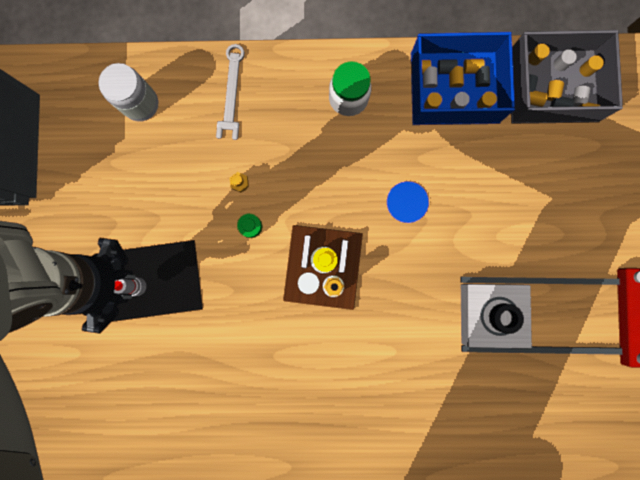

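Emit:
send_rows:
  increments:
    - [[0.001,-0.003,0,0],[0.001,-0.003,0,0],[0.001,-0.003,0,0],[0.001,-0.003,0,0],[0.001,-0.003,0,0],[0.001,-0.003,0,0],[0,-0.002,0,0],[0,0,0,-1]]

```text
clock: 11.25
eef_pos: [0.534, 0.339, 0.0636]
tool_rot: [0.998, -0.066, -0.012, 0.007]
ft_force: [-0.1, 0.3, -2.2]
grip_width: 0.0227
```

```bash
python3 to.py .53 .34 .0265
```

```text
t 11.25 pos [0.534  0.339  0.0636] ang -7.55 turn -0.05 d mm [-3.3 -1.  37.2] after turn [-4.1 -0.4 37.1] tilt [-0.0242 -0.0133 -0.9996] w 0.0227 j [0.56 0.62 0.18 1.16 0.   2.27]
```

Emit:
send_rows:
  increments:
    - [[-0.002,0,0.003,0],[-0.001,0,0.003,0],[0,0,0.003,0],[0,0,0.003,0],[0,0,0.003,0],[0,0,0.003,0],[0,0,0.003,0],[0,0,0.002,0]]

```text
clock: 12.05
eef_pos: [0.5295, 0.3385, 0.0382]
tool_rot: [0.998, -0.065, -0.012, 0.008]
ft_force: [-0.1, -0.5, -1.9]
grip_width: 0.0231
```

```bash
python3 to.py .53 .34 .0265
```

```text
t 12.05 pos [0.5295 0.3385 0.0382] ang -7.52 turn -0.02 d mm [ 0.6 -1.8 11.7] after turn [ 0.3 -1.6 11.7] tilt [-0.0254 -0.0143 -0.9996] w 0.0231 j [0.57 0.64 0.14 1.1  0.   2.27]
```

Emit:
send_rows:
  increments:
    - [[0.023,-0.019,0,0],[0,0,0,0],[0,0,0,0],[0,0,0,0],[-0.006,0.005,0,0],[-0.006,0.005,0,0],[-0.006,0.005,0,0],[0,0,0,0]]

```text
clock: 12.85
eef_pos: [0.5294, 0.3381, 0.036]
tool_rot: [0.998, -0.066, -0.015, 0.01]
ft_force: [0.8, 0.1, -1.1]
grip_width: 0.0222
```

```bash
python3 to.py .53 .34 .0265
```

```text
t 12.85 pos [0.5294 0.3381 0.036 ] ang -7.54 turn -0.04 d mm [ 0.6 -2.1  9.5] after turn [ 0.3 -1.9  9.5] tilt [-0.0322 -0.0186 -0.9993] w 0.0222 j [0.57 0.64 0.15 1.11 0.   2.27]
```

Emit:
send_rows:
  increments:
    - [[0.006,-0.005,0,0],[0.006,-0.005,0,0],[0.006,-0.005,0,0],[0.006,-0.005,0,0],[-0.023,0.019,0,0],[0,0,0,0],[0,0,0,0],[0,0,0,0]]

```text
clock: 13.65
eef_pos: [0.5346, 0.3416, 0.0334]
tool_rot: [0.998, -0.066, -0.015, 0.01]
ft_force: [0.1, -0.4, -2.6]
grip_width: 0.0225
```

```bash
python3 to.py .53 .34 .0265
```

```text
t 13.65 pos [0.5346 0.3416 0.0334] ang -7.54 turn -0.04 d mm [-4.1  2.   7.1] after turn [-4.3  2.1  6.9] tilt [-0.0322 -0.0186 -0.9993] w 0.0225 j [0.57 0.66 0.16 1.11 0.   2.27]
```

Emit:
send_rows:
  increments:
    - [[-0.023,0.019,-0.002,0],[0,0,0,0],[0,0,0,0],[0,0,0,0],[0.006,-0.005,0,0],[0.006,-0.005,0,0],[0.006,-0.005,0,0],[0,0,0,0]]

```text
clock: 14.45
eef_pos: [0.5366, 0.343, 0.0369]
tool_rot: [0.998, -0.066, -0.012, 0.008]
ft_force: [1.0, -0.4, -2.0]
grip_width: 0.0225
```

```bash
python3 to.py .53 .34 .0265
```

```text
t 14.45 pos [0.5366 0.343  0.0369] ang -7.53 turn -0.03 d mm [-5.9  3.6 10.6] after turn [-6.1  3.8 10.4] tilt [-0.025  -0.0141 -0.9996] w 0.0225 j [0.57 0.65 0.16 1.11 0.   2.27]
```

Emit:
send_rows:
  increments:
    - [[-0.036,0.031,-0.006,0],[0,0,0,0],[0,0,0,0],[0.007,-0.006,0,0],[0.007,-0.006,0,0],[0.007,-0.006,0,0],[0.007,-0.006,0,0],[0,0,0,0]]

```text
clock: 15.25
eef_pos: [0.5291, 0.338, 0.0374]
tool_rot: [0.998, -0.066, -0.015, 0.01]
ft_force: [-1.0, -0.1, -1.9]
grip_width: 0.0229
```

```bash
python3 to.py .53 .34 .0265
```

```text
t 15.25 pos [0.5291 0.338  0.0374] ang -7.54 turn -0.04 d mm [ 1.  -2.4 10.8] after turn [ 0.6 -2.1 10.9] tilt [-0.0321 -0.0185 -0.9993] w 0.0229 j [0.57 0.64 0.15 1.11 0.   2.27]
```

Emit:
send_rows:
  increments:
    - [[-0.005,0.004,-0.002,0],[-0.005,0.004,-0.002,0],[-0.005,0.004,-0.002,0],[-0.005,0.004,0,0],[-0.005,0.004,0,0],[-0.005,0.004,0,0],[0,0,0,0],[0,0,0,0]]

```text
clock: 16.05
eef_pos: [0.4935, 0.3165, 0.0467]
tool_rot: [0.998, -0.066, -0.015, 0.01]
ft_force: [0.2, -0.6, -1.0]
grip_width: 0.0227
```

```bash
python3 to.py .53 .34 .0265
```

```text
t 16.05 pos [0.4935 0.3165 0.0467] ang -7.54 turn -0.04 d mm [ 33.7 -28.5  18.6] after turn [ 33.1 -28.1  20.2] tilt [-0.0311 -0.0179 -0.9994] w 0.0227 j [0.57 0.56 0.02 1.07 0.   2.27]
```

Emit:
send_rows:
  increments:
    - [[0.005,-0.004,0,0],[0.005,-0.004,0,0],[0.005,-0.004,0,0],[0.005,-0.004,0,0],[0.005,-0.004,0,0],[0.005,-0.004,0,0],[0,0,0,0],[0,0,0,0]]

```text
clock: 16.85
eef_pos: [0.531, 0.3391, 0.0443]
tool_rot: [0.998, -0.066, -0.014, 0.01]
ft_force: [0.7, 1.3, -1.0]
grip_width: 0.0227
```

```bash
python3 to.py .53 .34 .0265
```

```text
t 16.85 pos [0.531  0.3391 0.0443] ang -7.54 turn -0.04 d mm [-0.6 -1.1 17.8] after turn [-1.1 -0.7 17.8] tilt [-0.03   -0.0173 -0.9994] w 0.0227 j [0.57 0.64 0.16 1.13 0.   2.27]
```

Emit:
send_rows:
  increments:
    - [[-0.023,0.019,0,0],[0,0,0,0],[0,0,0,0],[0,0,0,0],[0.006,-0.005,0,0],[0.006,-0.005,0,0],[0.006,-0.005,0,0],[0,0,0,0]]

```text
clock: 17.65
eef_pos: [0.527, 0.3368, 0.0438]
tool_rot: [0.998, -0.066, -0.014, 0.01]
ft_force: [0.9, -0.2, -1.0]
grip_width: 0.0226
```

```bash
python3 to.py .53 .34 .0265
```

```text
t 17.65 pos [0.527  0.3368 0.0438] ang -7.54 turn -0.04 d mm [ 3.  -4.  17.2] after turn [ 2.6 -3.6 17.3] tilt [-0.0301 -0.0173 -0.9994] w 0.0226 j [0.57 0.63 0.14 1.12 0.   2.27]
```

Emit:
send_rows:
  increments:
    - [[-0.023,0.019,0,0],[0,0,0,0],[0,0,0,0],[0,0,0,0],[0.006,-0.005,0,0],[0.006,-0.005,0,0],[0.006,-0.005,0,0],[0,0,0,0]]

```text
clock: 18.45
eef_pos: [0.5253, 0.3359, 0.0429]
tool_rot: [0.998, -0.066, -0.014, 0.009]
ft_force: [0.6, -0.5, -1.6]
grip_width: 0.0225
```

```bash
python3 to.py .53 .34 .0265
```

```text
t 18.45 pos [0.5253 0.3359 0.0429] ang -7.54 turn -0.04 d mm [ 4.5 -5.  16.2] after turn [ 4.1 -4.7 16.4] tilt [-0.029  -0.0166 -0.9994] w 0.0225 j [0.57 0.63 0.13 1.11 0.   2.27]
```

Emit:
send_rows:
  increments:
    - [[0,0,0.003,0],[0,0,0.003,0],[0,0,0.003,0],[0,0,0.003,0],[0,0,0.002,0],[0,0,0,0],[0,0,0,0],[0,0,0,0]]

```text
clock: 19.25
eef_pos: [0.524, 0.3351, 0.0267]
tool_rot: [0.998, -0.066, -0.015, 0.01]
ft_force: [-0.5, -0.5, -2.2]
grip_width: 0.0229
```

```bash
python3 to.py .53 .34 .0265
```

```text
t 19.25 pos [0.524  0.3351 0.0267] ang -7.54 turn -0.04 d mm [ 5.3 -5.7 -0.1] after turn [ 5.3 -5.7  0.2] tilt [-0.0312 -0.018  -0.9994] w 0.0229 j [0.57 0.64 0.11 1.08 0.   2.27]
```

Step down gently until contact shows.

Emit:
send_rows:
  increments:
    - [[0,0,0.001,0],[0,0,0.001,0],[0,0,0,0],[0,0,0,0],[0,0,0,0],[0,0,0,0],[0,0,0,0],[0,0,0,0]]

```text
clock: 20.05
eef_pos: [0.5246, 0.3354, 0.0261]
tool_rot: [0.998, -0.066, -0.014, 0.009]
ft_force: [-0.8, -0.5, -0.4]
grip_width: 0.0225
```

```bash
python3 to.py .53 .34 .0265; python3 - <<'E'
from h import *
c=cam("side");save(c,"k_s.png",(180,230,400,430),3)
E
```

```text
t 20.05 pos [0.5246 0.3354 0.0261] ang -7.54 turn -0.04 d mm [ 4.8 -5.2 -0.7] after turn [ 4.8 -5.2 -0.4] tilt [-0.0294 -0.0167 -0.9994] w 0.0225 j [0.57 0.64 0.11 1.08 0.   2.27]
```

View pics/k_s.png

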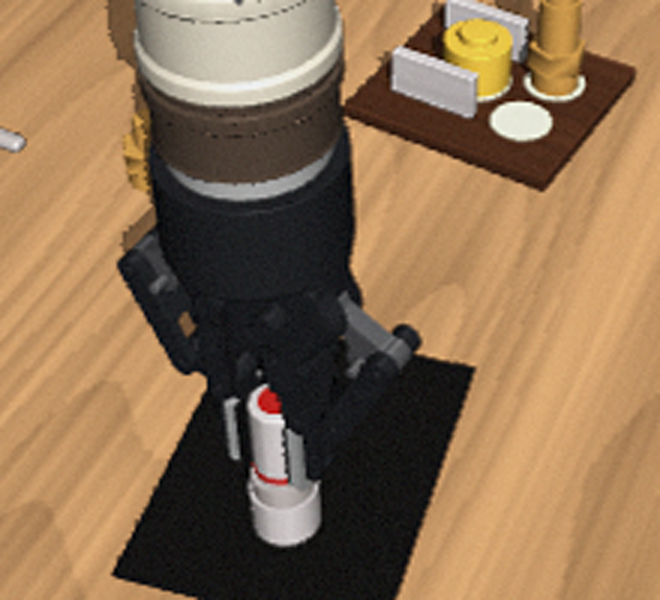

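Emit:
send_rows:
  increments:
    - [[0,0,0.002,0],[0,0,0.002,0],[0,0,0.002,0],[0,0,0.002,0],[0,0,0,0],[0,0,0,0],[0,0,0,0],[0,0,0,0]]

```text
clock: 20.9
eef_pos: [0.5248, 0.3356, 0.026]
tool_rot: [0.998, -0.066, -0.012, 0.008]
ft_force: [-0.4, -0.3, 1.2]
grip_width: 0.0223
```

```bash
python3 to.py .53 .34 .0265
```

```text
t 20.9 pos [0.5248 0.3356 0.026 ] ang -7.54 turn -0.04 d mm [ 4.6 -5.  -0.7] after turn [ 4.6 -5.  -0.5] tilt [-0.0256 -0.0143 -0.9996] w 0.0223 j [0.57 0.64 0.11 1.07 0.   2.27]
```

Emit:
send_rows:
  increments:
    - [[0,0,0.004,0],[0,0,0.004,0],[0,0,0.004,0],[0,0,0.004,0],[0,0,0.004,0],[0,0,0.004,0],[0,0,0,0],[0,0,0,0]]

```text
clock: 21.7
eef_pos: [0.5252, 0.336, 0.0273]
tool_rot: [0.998, -0.066, -0.007, 0.004]
ft_force: [-0.1, 0.3, -2.1]
grip_width: 0.0228
```

```bash
python3 to.py .53 .34 .0265
```

```text
t 21.7 pos [0.5252 0.336  0.0273] ang -7.53 turn -0.03 d mm [ 4.2 -4.6  0.7] after turn [ 4.2 -4.6  0.8] tilt [-0.0151 -0.0075 -0.9999] w 0.0228 j [0.57 0.63 0.09 1.05 0.   2.27]
```

Emit:
send_rows:
  increments:
    - [[0,0,0.004,0],[0,0,0.004,0],[0,0,0.004,0],[0,0,0.004,0],[0,0,0.004,0],[0,0,0.004,0],[0,0,0.001,0],[0,0,0,0]]

```text
clock: 22.5
eef_pos: [0.5258, 0.3366, 0.0258]
tool_rot: [0.998, -0.066, -0.003, 0.001]
ft_force: [0.4, 0.2, -0.7]
grip_width: 0.0224
```

```bash
python3 to.py .53 .34 .0265
```

```text
t 22.5 pos [0.5258 0.3366 0.0258] ang -7.53 turn -0.03 d mm [ 3.7 -3.9 -0.7] after turn [ 3.7 -3.9 -0.7] tilt [-0.0059 -0.0015 -1.    ] w 0.0224 j [0.57 0.62 0.08 1.03 0.   2.27]
```

Emit:
send_rows:
  increments:
    - [[0,0,0,0],[0,0,0,0],[0,0,0,0],[0,0,0,0],[0,0,0,0],[0,0,0,0],[0,0,-0.002,0],[0,0,-0.01,0]]
  hand: 0

```text
clock: 23.3
eef_pos: [0.5242, 0.3356, 0.0328]
tool_rot: [0.998, -0.066, -0.006, 0.003]
ft_force: [0.7, 0.6, -0.5]
grip_width: 0.0427
```

Emit:
send_rows:
  increments:
    - [[0,0,-0.01,0],[0,0,-0.015,0],[0,0,-0.015,0],[0,0,-0.015,0],[0,0,-0.015,0],[0,0,-0.015,0],[0,0,-0.008,0],[0,0,0,0]]

```text
clock: 24.1
eef_pos: [0.5279, 0.3377, 0.1399]
tool_rot: [0.998, -0.066, -0.001, -0.0]
ft_force: [0.9, 0.0, 0.0]
grip_width: 0.0424
```

```bash
python3 to.py .519 -.0037 .14;python3 - <<'E'
from h import *
c=cam("side");save(c,"l_s.png",(180,130,440,430),2)
E
```

```text
t 24.1 pos [0.5279 0.3377 0.1399] ang -7.53 turn -0.03 d mm [ 35.9 339.6  -0.4] after turn [ 3.570e+01  3.397e+02 -1.000e-01] tilt [-2.4e-03  8.0e-04 -1.0e+00] w 0.0424 j [0.57 0.53 0.24 1.28 0.   2.27]
```

View pics/l_s.png

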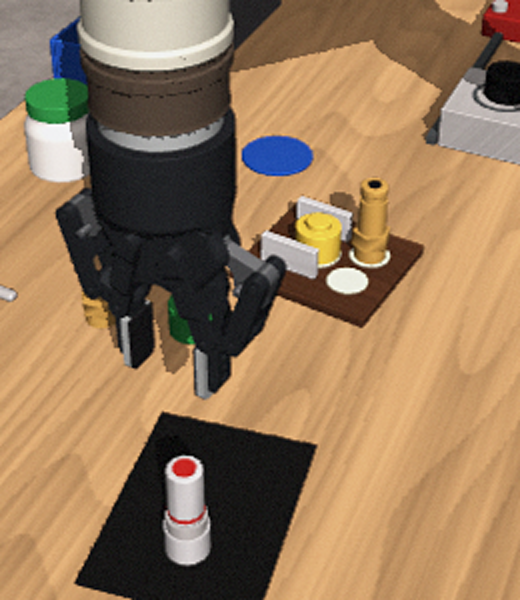

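Emit:
send_rows:
  increments:
    - [[0.001,0.012,0,0],[0.002,0.022,0,0],[0.003,0.028,0,0],[0.003,0.028,0,0],[0.003,0.028,0,0],[0.003,0.028,0,0],[0.003,0.028,0,0],[0.003,0.028,0,0]]

```text
clock: 24.95
eef_pos: [0.5153, 0.1238, 0.1312]
tool_rot: [0.998, -0.063, -0.008, 0.004]
ft_force: [0.0, -0.6, 0.8]
grip_width: 0.0424
```

Emit:
send_rows:
  increments:
    - [[0.003,0.028,0,0],[0.003,0.028,0,0],[0.003,0.025,0,0],[0.002,0.02,0,0],[0.001,0.012,0,0],[0,0.005,0,0],[0,0,0,0],[0,0,0,0]]

```text
clock: 25.75
eef_pos: [0.5031, -0.0073, 0.126]
tool_rot: [0.998, -0.067, -0.015, 0.005]
ft_force: [0.1, 0.1, -0.3]
grip_width: 0.0424
```

```bash
python3 to.py .519 -.0037 .032;python3 - <<'E'
from h import *
c=cam("top"); h=c["hsv"]; P=cloud(c); z=P[...,2]
# white valve mark
b=blob((h[...,1]<50)&(h[...,2]>150),(296,272,321,297)); print(cv2.minEnclosingCircle(b),cv2.contourArea(b)); print(plane(c,cv2.minEnclosingCircle(b)[0],.010))
save(c,"m_t.png",(270,210,390,320),6)
b=blob((z>.07)&(z<.09),(100,235,200,325)); print("valve parked",plane(c,cv2.minEnclosingCircle(b)[0],.077), cv2.minEnclosingCircle(b)) if b is not None else 0
E
```

```text
t 25.75 pos [ 0.5031 -0.0073  0.126 ] ang -7.71 turn -0.21 d mm [18.  -6.9 93.4] after turn [15.3 -5.6 94. ] tilt [-0.031  -0.0089 -0.9995] w 0.0424 j [-0.01  0.33 -0.12  1.15 -0.01  1.7 ]
((300.0, 284.0), 12.649210929870605) 192.0
[[0.52264984 0.0512345  0.01      ]]
valve parked [[0.52727756 0.33500322 0.077     ]] ((116.0, 283.5), 8.139510154724121)
```

View pics/m_t.png

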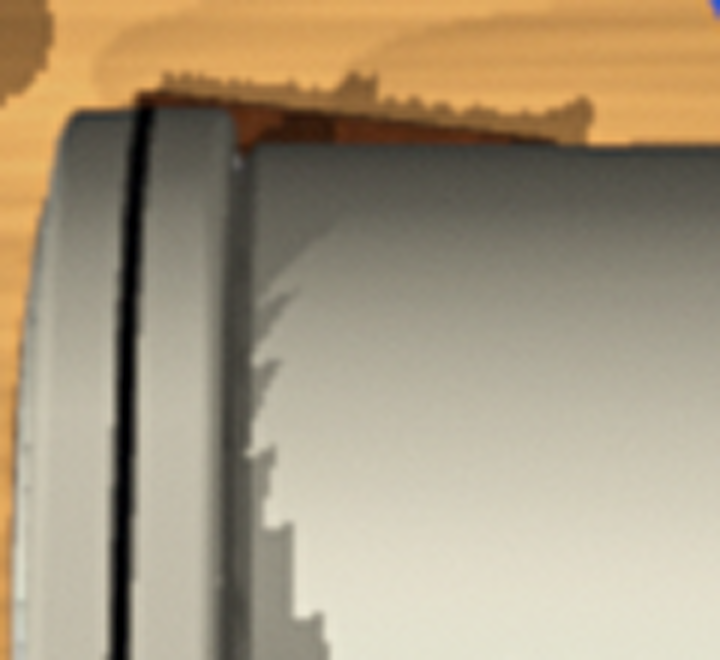

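Emit:
send_rows:
  increments:
    - [[0.005,-0.003,-0.02,0],[0.005,-0.003,-0.02,0],[0,0,0,0],[0,0,0.008,0],[0,0,0.008,0],[0,0,0.008,0],[0,0,0.008,0],[0,0,0,0]]

```text
clock: 26.6
eef_pos: [0.5101, 0.0019, 0.1267]
tool_rot: [0.998, -0.063, -0.02, 0.006]
ft_force: [0.4, -0.6, 0.2]
grip_width: 0.0427
```

```bash
python3 to.py .519 -.0037 .032
```

```text
t 26.6 pos [0.5101 0.0019 0.1267] ang -7.27 turn 0.23 d mm [13.2  3.2 94.3] after turn [ 9.5  4.4 94.7] tilt [-0.0402 -0.0085 -0.9992] w 0.0427 j [ 0.01  0.35 -0.09  1.17 -0.01  1.71]
```

Emit:
send_rows:
  increments:
    - [[0,0,0.02,0],[0,0,0.02,0],[0,0,0,0],[0,0,-0.008,0],[0,0,-0.008,0],[0,0,-0.008,0],[0,0,-0.008,0],[0,0,0,0]]

```text
clock: 27.4
eef_pos: [0.5117, 0.0014, 0.1233]
tool_rot: [0.998, -0.064, -0.018, 0.005]
ft_force: [0.0, -0.3, 0.1]
grip_width: 0.0428
```

```bash
python3 to.py .519 -.0037 .032
```

```text
t 27.4 pos [0.5117 0.0014 0.1233] ang -7.33 turn 0.17 d mm [11.1  2.9 91.1] after turn [ 7.9  4.1 91.3] tilt [-0.0357 -0.0085 -0.9993] w 0.0428 j [ 0.01  0.35 -0.09  1.16 -0.01  1.71]
```

Emit:
send_rows:
  increments:
    - [[0.003,0.001,0,0],[0.003,0.001,0,0],[0.002,0.001,0.008,0.2],[0,0,0.01,0],[0,0,0.01,0],[0,0,0.008,0],[0,0,0,0],[0,0,0,0]]

```text
clock: 28.2
eef_pos: [0.517, -0.0034, 0.0823]
tool_rot: [0.998, -0.066, -0.019, 0.005]
ft_force: [-0.2, -0.1, -0.0]
grip_width: 0.0427
```

```bash
python3 to.py .518 -.0037 .032
```

```text
t 28.2 pos [ 0.517  -0.0034  0.0823] ang -7.56 turn -0.06 d mm [ 2.9 -0.5 50.2] after turn [ 1.   0.2 50.3] tilt [-0.039  -0.0084 -0.9992] w 0.0427 j [-0.    0.4  -0.13  1.07 -0.01  1.7 ]
```

Emit:
send_rows:
  increments:
    - [[0.001,0,0.006,0],[0.001,0,0.01,0],[0.001,0,0.01,0],[0,0,0.01,0],[0,0,0.006,0],[0,0,0.003,0],[0,0,0,0],[0,0,0,0]]

```text
clock: 29.0
eef_pos: [0.5184, -0.0041, 0.0331]
tool_rot: [0.998, -0.066, -0.019, 0.006]
ft_force: [-0.1, 0.2, -0.3]
grip_width: 0.043
```

```bash
python3 to.py .518 -.0037 .032;  python3 - <<'E'
from h import *
c=cam("side");save(c,"n_s.png",(280,130,440,300),4)
E
```

```text
t 29.0 pos [ 0.5184 -0.0041  0.0331] ang -7.55 turn -0.05 d mm [-0.4 -0.4  1.1] after turn [-0.4 -0.4  1.1] tilt [-0.0391 -0.0085 -0.9992] w 0.043 j [-0.    0.46 -0.19  0.96 -0.01  1.7 ]
```

View pics/n_s.png

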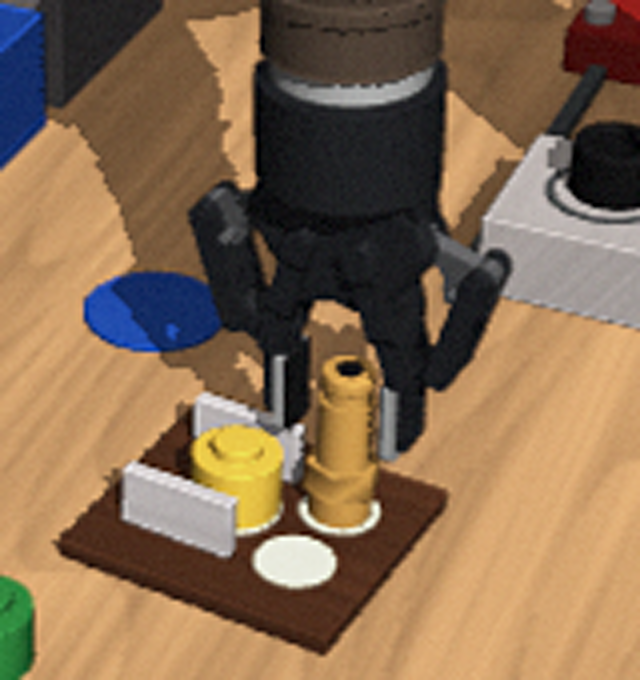

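Emit:
send_rows:
  increments:
    - [[0,0,0,0],[0,0,0,0],[0,0,0,0],[0,0,0,0],[0,0,0,0],[0,0,0.002,0],[0,0,0.002,0],[0,0,0,0]]
  hand: 1

```text
clock: 29.85
eef_pos: [0.5191, -0.0041, 0.0344]
tool_rot: [0.998, -0.066, -0.017, 0.005]
ft_force: [-0.9, -0.5, -2.1]
grip_width: 0.0227
```

```bash
python3 to.py .518 -.0037 .032
```

```text
t 29.85 pos [ 0.5191 -0.0041  0.0344] ang -7.54 turn -0.04 d mm [-1.1 -0.3  2.4] after turn [-1.2 -0.2  2.4] tilt [-0.0351 -0.0084 -0.9993] w 0.0227 j [-0.    0.46 -0.19  0.96 -0.01  1.7 ]
```

Emit:
send_rows:
  increments:
    - [[0,0,0.004,0],[0,0,0.004,0],[0,0,0.004,0],[0,0,0.004,0],[0,0,0.004,0],[0,0,0.004,0],[0,0,0.001,0],[0,0,0,0]]

```text
clock: 30.65
eef_pos: [0.52, -0.004, 0.0342]
tool_rot: [0.998, -0.066, -0.01, 0.005]
ft_force: [-0.2, 0.1, -1.9]
grip_width: 0.0226
```

```bash
python3 to.py .518 -.0037 .032
```

```text
t 30.65 pos [ 0.52   -0.004   0.0342] ang -7.52 turn -0.02 d mm [-2.  -0.1  2.3] after turn [-2.  -0.1  2.2] tilt [-0.0204 -0.0084 -0.9998] w 0.0226 j [-0.    0.45 -0.21  0.94 -0.01  1.7 ]
```

Emit:
send_rows:
  increments:
    - [[0,0,0.004,0],[0,0,0.004,0],[0,0,0.004,0],[0,0,0.004,0],[0,0,0.004,0],[0,0,0.004,0],[0,0,0.004,0],[0,0,0.001,0]]

```text
clock: 31.45
eef_pos: [0.5202, -0.004, 0.0336]
tool_rot: [0.998, -0.065, -0.004, 0.004]
ft_force: [-0.6, 0.3, -2.2]
grip_width: 0.0229
```

```bash
python3 to.py .518 -.0037 .032;  python3 - <<'E'
from h import *
c=cam("side");save(c,"o_s.png",(280,130,440,300),4)
E
```

```text
t 31.45 pos [ 0.5202 -0.004   0.0336] ang -7.5 turn -0.0 d mm [-2.2  0.   1.7] after turn [-2.3  0.   1.6] tilt [-0.0083 -0.0085 -0.9999] w 0.0229 j [-0.    0.44 -0.22  0.92 -0.01  1.7 ]
```

View pics/o_s.png

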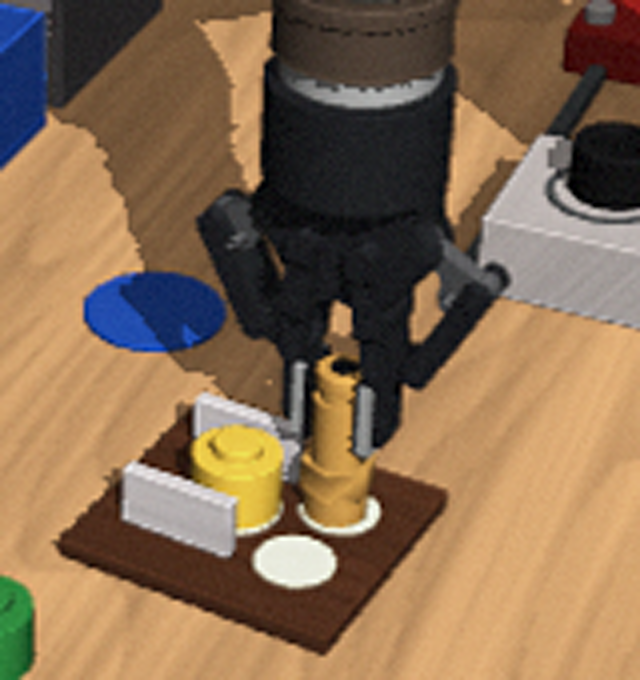

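Emit:
send_rows:
  increments:
    - [[0,0,-0.01,0],[0,0,-0.02,0],[0,0,-0.025,0],[0,0,-0.025,0],[0,0,-0.015,0],[-0.002,-0.01,0,0],[-0.003,-0.03,0,0],[-0.004,-0.04,0,0]]

```text
clock: 32.3
eef_pos: [0.5218, 0.0761, 0.124]
tool_rot: [0.998, -0.07, -0.009, 0.005]
ft_force: [0.7, -0.2, -1.7]
grip_width: 0.0223
```

Emit:
send_rows:
  increments:
    - [[-0.004,-0.045,0,0],[-0.004,-0.045,0,0],[-0.004,-0.035,0,0],[-0.003,-0.02,0,0],[-0.001,-0.005,0,0],[0,0,0,0],[0,0,0,0],[0,0,0,0]]

```text
clock: 33.1
eef_pos: [0.5204, 0.2381, 0.1097]
tool_rot: [0.998, -0.067, -0.016, 0.008]
ft_force: [-0.0, -0.3, -0.7]
grip_width: 0.0223
```

```bash
python3 to.py .53 .265 .0275
```

```text
t 33.1 pos [0.5204 0.2381 0.1097] ang -7.68 turn -0.18 d mm [  8.6 -29.4  81.5] after turn [  6.  -27.9  82.2] tilt [-0.034  -0.0136 -0.9993] w 0.0223 j [0.43 0.48 0.06 1.19 0.   2.13]
```

Emit:
send_rows:
  increments:
    - [[0.002,-0.007,0.004,0],[0.002,-0.009,0.01,0],[0.002,-0.007,0.015,0],[0.001,0,0.015,0],[0,0,0.015,0],[0,0,0.006,0],[0,0,0,0],[0,0,0,0]]

```text
clock: 33.9
eef_pos: [0.5299, 0.2584, 0.0366]
tool_rot: [0.997, -0.07, -0.017, 0.008]
ft_force: [-0.3, 0.7, -1.7]
grip_width: 0.0223
```

```bash
python3 to.py .53 .265 .0275
```

```text
t 33.9 pos [0.5299 0.2584 0.0366] ang -8.01 turn -0.51 d mm [-0.5 -6.7  9. ] after turn [-0.7 -6.5  9.1] tilt [-0.0355 -0.0141 -0.9993] w 0.0223 j [0.45 0.57 0.02 1.06 0.   2.16]
```

Emit:
send_rows:
  increments:
    - [[0,-0.002,0.002,-0.5],[0,0,0.003,0],[0,0,0.003,0],[0,0,0.003,0],[0,0,0.003,0],[0,0,0.003,0],[0,0,0.003,0],[0,0,0.003,0]]

```text
clock: 34.7
eef_pos: [0.5318, 0.2617, 0.0266]
tool_rot: [0.998, -0.065, -0.013, 0.005]
ft_force: [-5.2, -3.2, 13.4]
grip_width: 0.022
```

Emit:
send_rows:
  increments:
    - [[0,0,0.004,0],[0,0,0.004,0],[0,0,0.004,0],[0,0,0.004,0],[0,0,0.004,0],[0,0,0.004,0],[0,0,0.004,0],[0,0,0.002,0]]

```text
clock: 35.5
eef_pos: [0.5317, 0.2616, 0.0267]
tool_rot: [0.998, -0.065, -0.005, 0.002]
ft_force: [-0.1, -0.8, -1.3]
grip_width: 0.0225
```

```bash
python3 to.py .53 .265 .0275
```

```text
t 35.5 pos [0.5317 0.2616 0.0267] ang -7.5 turn 0.0 d mm [-2.1 -3.2 -0.8] after turn [-2.1 -3.2 -0.8] tilt [-0.0111 -0.0024 -0.9999] w 0.0225 j [ 0.46  0.57 -0.01  1.    0.    2.16]
```

Emit:
send_rows:
  increments:
    - [[0,0,0.004,0],[0,0,0.004,0],[0,0,0.004,0],[0,0,0.003,0],[0,0,0.001,0],[0,0,0.001,0],[0,0,0,0],[0,0,0,0]]

```text
clock: 36.3
eef_pos: [0.5322, 0.2622, 0.0266]
tool_rot: [0.998, -0.065, -0.001, -0.001]
ft_force: [-1.8, -1.3, 2.9]
grip_width: 0.0221
```

```bash
python3 to.py .53 .265 .0275
```

```text
t 36.3 pos [0.5322 0.2622 0.0266] ang -7.51 turn -0.01 d mm [-2.5 -2.5 -0.9] after turn [-2.5 -2.5 -0.9] tilt [-0.0019  0.0024 -1.    ] w 0.0221 j [ 0.46  0.56 -0.03  0.98  0.    2.16]
```

Emit:
send_rows:
  increments:
    - [[0,0,0,0],[0,0,0,0],[0,0,0,0],[0,0,0,0],[0,0,0,0],[0,0,0,0],[0,0,-0.002,0],[0,0,-0.01,0]]
  hand: 0

```text
clock: 37.1
eef_pos: [0.5316, 0.2618, 0.0357]
tool_rot: [0.998, -0.066, -0.003, -0.0]
ft_force: [0.3, -0.0, 0.1]
grip_width: 0.0427
```

Emit:
send_rows:
  increments:
    - [[0,0,-0.01,0],[0,0,-0.015,0],[0,0,-0.015,0],[0,0,-0.015,0],[0,0,-0.015,0],[0,0,-0.015,0],[0,0,-0.008,0],[0,0,0,0]]
  hand: -1

```text
clock: 37.9
eef_pos: [0.5346, 0.2629, 0.1421]
tool_rot: [0.998, -0.066, 0.002, -0.003]
ft_force: [0.8, 0.3, -0.3]
grip_width: 0.0852
```

```bash
python3 to.py .5623 .0096 .12;  python3 - <<'E'
from h import *
c=cam("side");save(c,"p_s.png",(180,130,440,430),2)
t=cam("top");save(t,"p_t.png",(80,180,400,340),2.5)
h=t["hsv"]
for n,box in dict(v=(296,270,321,297),n=(321,274,346,300)).items():
    b=blob((h[...,1]<60)&(h[...,2]>140),box); r=cv2.minEnclosingCircle(b);print(n,r,cv2.contourArea(b),plane(t,r[0],.010))
b=blob(cv2.inRange(h,(25,150,80),(35,255,255))>0,(300,235,350,282)); r=cv2.minEnclosingCircle(b); print("push",r,plane(t,r[0],.034))
E
```

```text
t 37.9 pos [0.5346 0.2629 0.1421] ang -7.51 turn -0.01 d mm [ 60.5 247.6  20.8] after turn [ 60.5 247.5  22.1] tilt [ 0.0047  0.0057 -1.    ] w 0.0852 j [0.46 0.46 0.13 1.23 0.   2.16]
v ((308.0362243652344, 282.8623046875), 10.911749839782715) 339.0 [[0.52440756 0.03771627 0.01      ]]
n ((333.0, 286.0), 10.816754341125488) 338.0 [[ 0.51871798 -0.00409118  0.01      ]]
push ((325.0, 259.4375), 12.270650863647461) [[0.56250877 0.00889805 0.034     ]]
```

View pics/p_s.png

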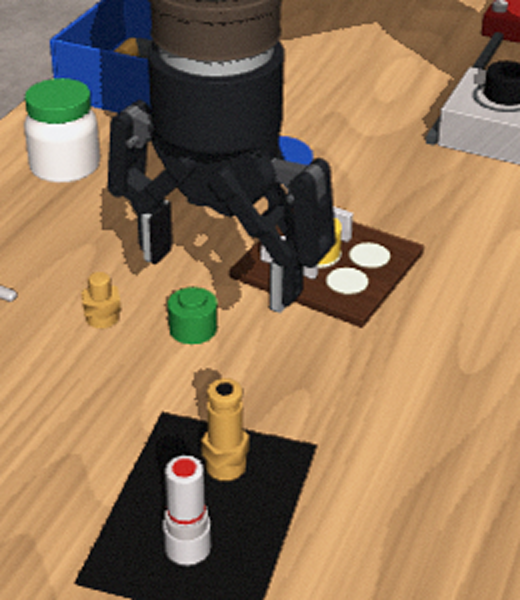

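View pics/p_t.png

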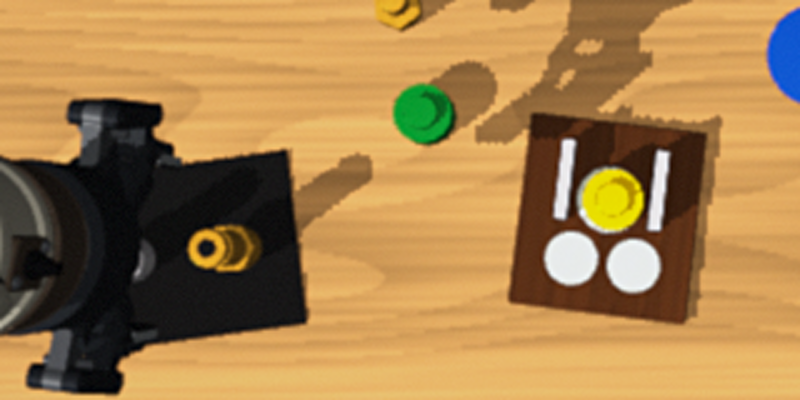

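Emit:
send_rows:
  increments:
    - [[0,0.02,-0.003,0],[0,0.035,-0.002,0],[0,0.045,-0.002,0],[0,0.045,-0.002,0],[0,0.045,-0.002,0],[0,0.045,-0.002,0],[0,0.045,-0.002,0],[0,0.045,-0.002,0]]

```text
clock: 38.8
eef_pos: [0.4834, -0.0713, 0.1494]
tool_rot: [0.998, -0.061, -0.006, -0.0]
ft_force: [0.7, 0.2, 0.3]
grip_width: 0.0853
```

```bash
python3 to.py .467 -.270 .12
```

```text
t 38.8 pos [ 0.4834 -0.0713  0.1494] ang -6.95 turn 0.55 d mm [  8.1 199.2  29.4] after turn [  9.7 199.1  29.4] tilt [-1.120e-02  7.000e-04 -9.999e-01] w 0.0853 j [-0.15  0.27 -0.14  1.18 -0.    1.55]
```

Emit:
send_rows:
  increments:
    - [[0.001,0.045,0,0],[0.001,0.045,0,0],[0.001,0.04,0,0],[0.001,0.03,0,0],[0,0.015,0,0],[0,0.005,0,0],[0,0,0,0],[0,0,0,0]]

```text
clock: 39.6
eef_pos: [0.4513, -0.2652, 0.1439]
tool_rot: [0.998, -0.068, -0.012, -0.001]
ft_force: [0.1, 0.0, 0.1]
grip_width: 0.0854
```

```bash
python3 to.py .467 -.270 .031
```

```text
t 39.6 pos [ 0.4513 -0.2652  0.1439] ang -7.8 turn -0.3 d mm [ 19.    2.8 112.5] after turn [ 16.2   2.8 112.9] tilt [-0.0241  0.0042 -0.9997] w 0.0854 j [-0.53  0.35 -0.04  1.2  -0.01  1.18]
```

Emit:
send_rows:
  increments:
    - [[0.005,0.001,0,-0.3],[0.006,0.001,0.003,0],[0.005,0.001,0.01,0],[0,0,0.015,0],[0,0,0.015,0],[0,0,0.01,0],[0,0,0.003,0],[0,0,0,0]]

```text
clock: 40.4
eef_pos: [0.4698, -0.2653, 0.0828]
tool_rot: [0.998, -0.06, -0.012, -0.002]
ft_force: [0.2, 0.4, 0.0]
grip_width: 0.0855
```

```bash
python3 to.py .4663 -.270 .031; python3 - <<'E'
from h import *
c=cam("side");save(c,"q_s.png",(370,60,500,220),3.7)
E
```

```text
t 40.4 pos [ 0.4698 -0.2653  0.0828] ang -6.92 turn 0.58 d mm [-1.7  5.2 51.8] after turn [-2.9  5.1 51.8] tilt [-0.0241  0.005  -0.9997] w 0.0855 j [-0.51  0.43 -0.09  1.08 -0.01  1.18]
```

View pics/q_s.png

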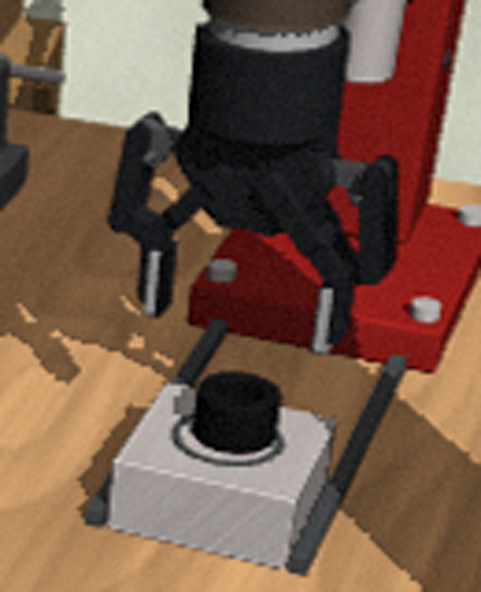

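Emit:
send_rows:
  increments:
    - [[-0.001,0.003,0.003,0.5],[-0.001,0.002,0.008,0],[0,0,0.01,0],[0,0,0.01,0],[0,0,0.01,0],[0,0,0.005,0],[0,0,0,0],[0,0,0,0]]

```text
clock: 41.25
eef_pos: [0.4665, -0.271, 0.034]
tool_rot: [0.998, -0.065, -0.011, -0.001]
ft_force: [-0.0, -0.2, -0.0]
grip_width: 0.0854
```

```bash
python3 to.py .4663 -.270 .031; python3 - <<'E'
from h import *
c=cam("side");save(c,"r_s.png",(370,60,500,220),3.7)
E
```

```text
t 41.25 pos [ 0.4665 -0.271   0.034 ] ang -7.5 turn 0.0 d mm [-0.3 -1.   3.1] after turn [-0.3 -1.   3. ] tilt [-0.022   0.0038 -0.9998] w 0.0854 j [-0.52  0.48 -0.15  0.96 -0.01  1.18]
```

View pics/r_s.png

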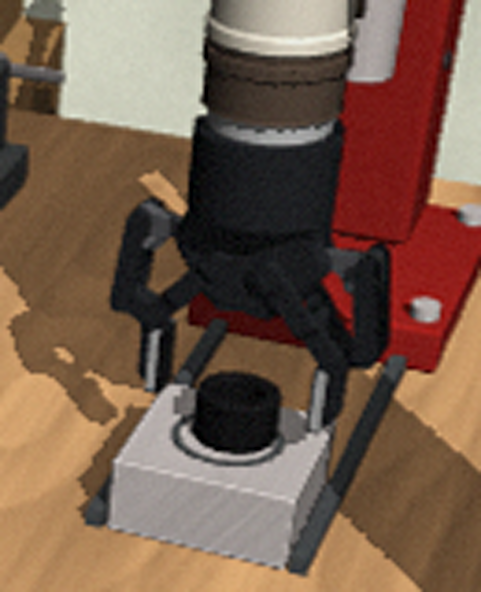

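Emit:
send_rows:
  increments:
    - [[0,0,0,0],[0,0,0,0],[0,0,0,0],[0,0,0,0],[0,0,0,0],[0,0,0,0],[0,0,0.002,0],[0,0,0.003,0]]
  hand: 1

```text
clock: 42.1
eef_pos: [0.4676, -0.2715, 0.0355]
tool_rot: [0.998, -0.065, -0.009, -0.0]
ft_force: [-8.1, 5.1, 26.8]
grip_width: 0.0441
```

Emit:
send_rows:
  increments:
    - [[0,0,0.004,0],[0,0,0.004,0],[0,0,0.004,0],[0,0,0.004,0],[0,0,0.004,0],[0,0,0.003,0],[0,0,0.001,0],[0,0,0,0]]

```text
clock: 42.9
eef_pos: [0.4677, -0.2716, 0.0362]
tool_rot: [0.998, -0.065, -0.003, 0.003]
ft_force: [0.2, 0.6, -1.6]
grip_width: 0.0437
```

```bash
python3 to.py .4663 -.270 .031
```

```text
t 42.9 pos [ 0.4677 -0.2716  0.0362] ang -7.47 turn 0.03 d mm [-1.5 -1.4  5.2] after turn [-1.6 -1.4  5.2] tilt [-0.007  -0.0057 -1.    ] w 0.0437 j [-0.52  0.47 -0.17  0.94 -0.01  1.18]
```

Emit:
send_rows:
  increments:
    - [[0,0,-0.01,0],[0,0,-0.015,0],[0,0,-0.015,0],[0,0,-0.01,0],[0.012,-0.012,0,0],[0.02,-0.018,0,0],[0.025,-0.023,0,0],[0.028,-0.027,0,0]]

```text
clock: 43.7
eef_pos: [0.5625, -0.2026, 0.0852]
tool_rot: [0.998, -0.069, -0.006, 0.002]
ft_force: [1.5, -1.1, -0.7]
grip_width: 0.0442
```

```bash
python3 to.py .661 -.134 .03
```

```text
t 43.7 pos [ 0.5625 -0.2026  0.0852] ang -7.96 turn -0.46 d mm [ 88.7 -81.9  53.7] after turn [ 88.7 -80.9  55.2] tilt [-0.0129 -0.0031 -0.9999] w 0.0442 j [-0.34  0.52  0.07  1.13 -0.01  1.37]
```

Emit:
send_rows:
  increments:
    - [[0.025,-0.023,0,0],[0.022,-0.02,0,-0.4],[0.015,-0.013,0,0],[0.008,-0.007,0,0],[0.003,-0.003,0,0],[0,0,0,0],[0,0,0,0],[0,0,0,0]]

```text
clock: 44.5
eef_pos: [0.6497, -0.1371, 0.0783]
tool_rot: [0.998, -0.062, -0.009, 0.001]
ft_force: [0.6, -0.3, -0.3]
grip_width: 0.0445
```

```bash
python3 to.py .661 -.134 .01; python3 - <<'E'
from h import *
t=cam("top");save(t,"s_t.png",(350,150,560,360),2.8)
E
```

```text
t 44.5 pos [ 0.6497 -0.1371  0.0783] ang -7.14 turn 0.36 d mm [12.1 -4.6 68.1] after turn [10.8 -4.5 68.3] tilt [-1.800e-02 -1.000e-04 -9.998e-01] w 0.0445 j [-0.21  0.66  0.3   1.22 -0.    1.49]
```

View pics/s_t.png

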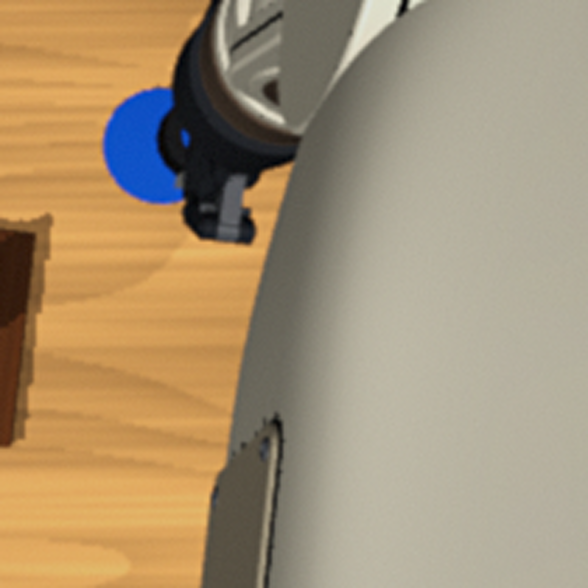

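Emit:
send_rows:
  increments:
    - [[0.004,-0.002,0,0.3],[0.004,-0.002,0.004,0],[0.002,0,0.01,0],[0,0,0.015,0],[0,0,0.015,0],[0,0,0.01,0],[0,0,0.003,0],[0,0,0,0]]

```text
clock: 45.35
eef_pos: [0.6593, -0.1367, 0.0173]
tool_rot: [0.998, -0.067, -0.009, 0.001]
ft_force: [0.6, -1.1, -1.8]
grip_width: 0.0443
```

```bash
python3 to.py .661 -.134 -.0045
```

```text
t 45.35 pos [ 0.6593 -0.1367  0.0173] ang -7.68 turn -0.18 d mm [ 1.7 -2.9 21.7] after turn [ 1.4 -2.9 21.8] tilt [-1.770e-02 -5.000e-04 -9.998e-01] w 0.0443 j [-0.2   0.73  0.25  1.11 -0.    1.5 ]
```

Emit:
send_rows:
  increments:
    - [[0.001,-0.002,0,0],[0.001,-0.001,0.003,0],[0,0,0.004,0],[0,0,0.004,0],[0,0,0.004,0],[0,0,0.002,0],[0,0,0,0],[0,0,0,0]]

```text
clock: 46.15
eef_pos: [0.6633, -0.134, 0.001]
tool_rot: [0.998, -0.067, -0.007, 0.001]
ft_force: [0.4, 0.1, -2.3]
grip_width: 0.0438
```

```bash
python3 to.py .661 -.134 -.0045; python3 - <<'E'
from h import *
c=cam("side");save(c,"t_s.png",(260,80,420,240),3.7)
E
```

```text
t 46.15 pos [ 0.6633 -0.134   0.001 ] ang -7.68 turn -0.18 d mm [-2.2  0.3  5.6] after turn [-2.3  0.3  5.5] tilt [-0.0137 -0.0013 -0.9999] w 0.0438 j [-0.2   0.75  0.24  1.08 -0.    1.51]
```

View pics/t_s.png

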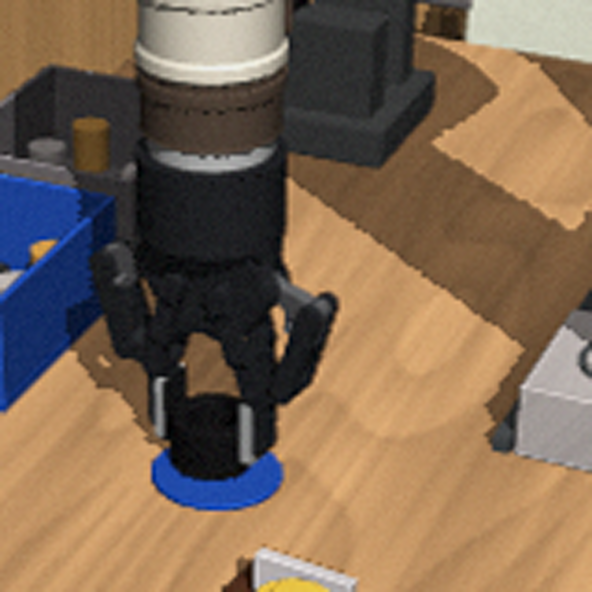

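Emit:
send_rows:
  increments:
    - [[-0.001,0,0,0],[-0.001,0,0.001,0],[0,0,0.002,0],[0,0,0.001,0],[0,0,0,0],[0,0,0,0],[0,0,0,0],[0,0,0,0]]

```text
clock: 47.0
eef_pos: [0.6614, -0.1338, -0.0027]
tool_rot: [0.998, -0.067, -0.006, 0.001]
ft_force: [0.2, 0.6, -2.3]
grip_width: 0.0444
```

```bash
python3 to.py .661 -.134 -.0045; python3 - <<'E'
from h import *
c=cam("side"); h=c["hsv"]; save(c,"u_s.png",(260,80,420,240),3.7)
E
```

```text
t 47.0 pos [ 0.6614 -0.1338 -0.0027] ang -7.68 turn -0.18 d mm [-0.4  0.2  1.8] after turn [-0.4  0.2  1.8] tilt [-0.0129 -0.0015 -0.9999] w 0.0444 j [-0.2   0.75  0.23  1.07 -0.    1.51]
```

Position is on target. I'll press down (levelling the collar and the tool), then release.

Emit:
send_rows:
  increments:
    - [[0,0,0.002,0],[0,0,0.002,0],[0,0,0.003,0],[0,0,0.003,0],[0,0,0.003,0],[0,0,0.002,0],[0,0,0.001,0],[0,0,0,0]]

```text
clock: 47.85
eef_pos: [0.6619, -0.1339, -0.004]
tool_rot: [0.998, -0.067, -0.003, 0.002]
ft_force: [0.3, 0.1, -2.3]
grip_width: 0.0442
```

```bash
python3 to.py .661 -.134 -.0045
```

```text
t 47.85 pos [ 0.6619 -0.1339 -0.004 ] ang -7.68 turn -0.18 d mm [-0.8  0.2  0.5] after turn [-0.8  0.2  0.5] tilt [-0.0064 -0.0027 -1.    ] w 0.0442 j [-0.2   0.74  0.22  1.06 -0.    1.51]
```

Emit:
send_rows:
  increments:
    - [[0,0,0,0],[0,0,0,0],[0,0,0,0],[0,0,0,0],[0,0,0,0],[0,0,0,0],[0,0,-0.003,0],[0,0,-0.01,0]]
  hand: -1

```text
clock: 48.65
eef_pos: [0.6616, -0.1338, 0.0068]
tool_rot: [0.998, -0.067, -0.004, 0.001]
ft_force: [-0.4, 0.1, -0.1]
grip_width: 0.0854
```

Emit:
send_rows:
  increments:
    - [[0,0,-0.015,0],[0,0,-0.02,0],[0,0,-0.02,0],[0,0,-0.02,0],[0,0,-0.02,0],[0,0,-0.01,0],[0,0,0,0],[0,0,0,0]]

```text
clock: 49.45
eef_pos: [0.6641, -0.1339, 0.1229]
tool_rot: [0.998, -0.067, -0.001, 0.002]
ft_force: [0.2, -0.4, 1.1]
grip_width: 0.0853
```

```bash
python3 to.py .5623 .0093 .12; python3 - <<'E'
from h import *
c=cam("side"); save(c,"v_s.png",(260,80,420,240),3.7)
E
```

```text
t 49.45 pos [ 0.6641 -0.1339  0.1229] ang -7.68 turn -0.18 d mm [-120.  -128.3    2.6] after turn [-119.6 -128.7    2.9] tilt [-0.0018 -0.0037 -1.    ] w 0.0853 j [-0.2   0.65  0.39  1.31 -0.    1.51]
```

View pics/v_s.png

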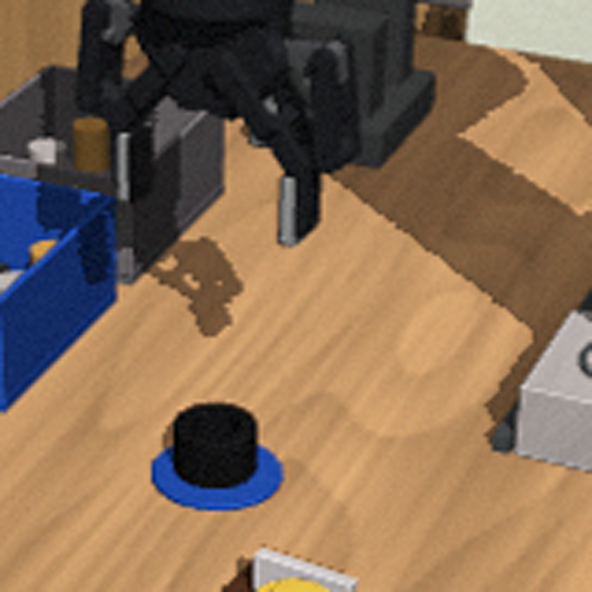

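Emit:
send_rows:
  increments:
    - [[-0.01,-0.01,0,-0.2],[-0.02,-0.021,0,0],[-0.025,-0.027,0,0],[-0.023,-0.026,0,0],[-0.018,-0.02,0,0],[-0.01,-0.01,0,0],[-0.003,-0.003,0,0],[0,0,0,0]]

```text
clock: 50.3
eef_pos: [0.5612, -0.0, 0.1111]
tool_rot: [0.998, -0.066, -0.01, 0.002]
ft_force: [0.3, 0.3, 0.2]
grip_width: 0.0855
```

```bash
python3 to.py .5622 .0093 -.004
```

```text
t 50.3 pos [ 0.5612 -0.      0.1111] ang -7.6 turn -0.1 d mm [  2.1 -10.  115.1] after turn [ -0.2  -9.4 115.1] tilt [-0.0205 -0.0029 -0.9998] w 0.0855 j [ 0.    0.44  0.01  1.16 -0.    1.7 ]
```

Emit:
send_rows:
  increments:
    - [[0.001,-0.003,0,0],[0,-0.004,0.004,0],[0,-0.002,0.012,0],[0,0,0.016,0],[0,0,0.016,0],[0,0,0.01,0],[0,0,0.003,0],[0,0,0,0]]

```text
clock: 51.1
eef_pos: [0.5642, 0.0059, 0.0428]
tool_rot: [0.998, -0.069, -0.011, 0.003]
ft_force: [-0.5, -0.1, 0.3]
grip_width: 0.0854
```

```bash
python3 to.py .5622 .0093 -.004
```

```text
t 51.1 pos [0.5642 0.0059 0.0428] ang -7.9 turn -0.4 d mm [-1.5 -3.4 46.8] after turn [-2.5 -3.1 46.8] tilt [-0.022  -0.0036 -0.9998] w 0.0854 j [ 0.01  0.51 -0.07  1.01 -0.    1.72]
```

Emit:
send_rows:
  increments:
    - [[-0.001,-0.003,0,-0.4],[-0.001,0,0.005,0],[0,0,0.008,0],[0,0,0.008,0],[0,0,0.004,0],[0,0,0,0],[0,0,0,0],[0,0,0,0]]

```text
clock: 51.9
eef_pos: [0.5636, 0.0094, 0.0173]
tool_rot: [0.998, -0.065, -0.009, 0.002]
ft_force: [0.7, -0.2, 0.1]
grip_width: 0.0855
```

```bash
python3 to.py .5622 .0093 -.004; python3 - <<'E'
from h import *
c=cam("side"); save(c,"w_s.png",(270,130,430,300),3.5)
E
```

```text
t 51.9 pos [0.5636 0.0094 0.0173] ang -7.46 turn 0.04 d mm [-1.   0.1 21.4] after turn [-1.3  0.3 21.3] tilt [-0.0184 -0.0035 -0.9998] w 0.0855 j [ 0.02  0.54 -0.1   0.95 -0.    1.72]
```

View pics/w_s.png

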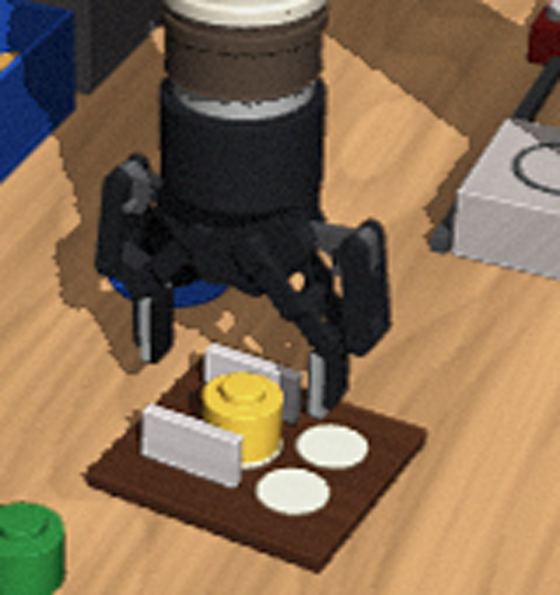

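Emit:
send_rows:
  increments:
    - [[-0.001,0,0.003,0],[0,0,0.005,0],[0,0,0.005,0],[0,0,0.004,0],[0,0,0.001,0],[0,0,0,0],[0,0,0,0],[0,0,0,0]]

```text
clock: 52.75
eef_pos: [0.5625, 0.0094, -0.0019]
tool_rot: [0.998, -0.065, -0.009, 0.002]
ft_force: [-0.3, 0.3, 0.3]
grip_width: 0.0853
```

```bash
python3 to.py .5622 .0093 -.004; python3 - <<'E'
from h import *
c=cam("side"); save(c,"x_s.png",(270,130,430,300),3.5)
E
```

```text
t 52.75 pos [ 0.5625  0.0094 -0.0019] ang -7.47 turn 0.03 d mm [-0.2  0.1  2.1] after turn [-0.3  0.1  2.1] tilt [-0.0177 -0.0035 -0.9998] w 0.0853 j [ 0.02  0.56 -0.13  0.9  -0.    1.72]
```

View pics/x_s.png

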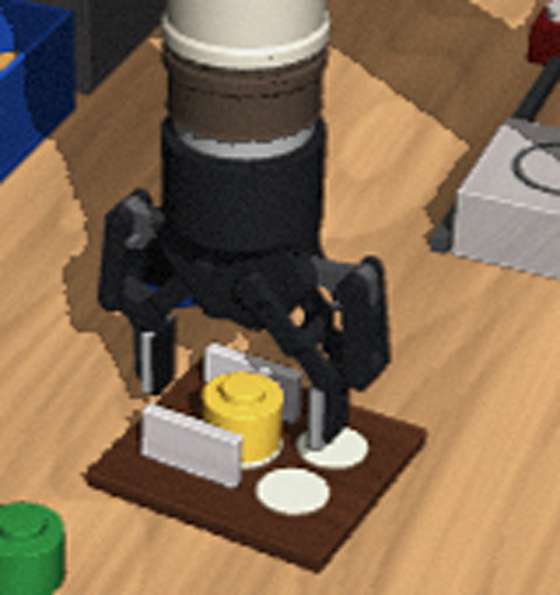

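Emit:
send_rows:
  increments:
    - [[0,0,0,0],[0,0,0,0],[0,0,0,0],[0,0,0,0],[0,0,0,0],[0,0,0,0],[0,0,0.002,0],[0,0,0.003,0]]
  hand: 1

```text
clock: 53.6
eef_pos: [0.5634, 0.0094, -0.0012]
tool_rot: [0.998, -0.065, -0.007, 0.002]
ft_force: [-10.2, -0.0, 27.8]
grip_width: 0.037
```

Emit:
send_rows:
  increments:
    - [[0,0,0.003,0],[0,0,0.003,0],[0,0,0.003,0],[0,0,0.003,0],[0,0,0.003,0],[0,0,0.002,0],[0,0,0.001,0],[0,0,0,0]]

```text
clock: 54.4
eef_pos: [0.5635, 0.0094, -0.0008]
tool_rot: [0.998, -0.065, -0.003, 0.002]
ft_force: [-0.2, 0.7, -0.2]
grip_width: 0.0372
```

```bash
python3 to.py .5622 .0093 -.004; python3 - <<'E'
from h import *
c=cam("side"); save(c,"y_s.png",(270,130,430,300),3.5)
E
```

```text
t 54.4 pos [ 0.5635  0.0094 -0.0008] ang -7.47 turn 0.03 d mm [-1.2  0.3  3.2] after turn [-1.3  0.3  3.2] tilt [-0.0055 -0.0032 -1.    ] w 0.0372 j [ 0.02  0.55 -0.14  0.89 -0.    1.72]
```

View pics/y_s.png

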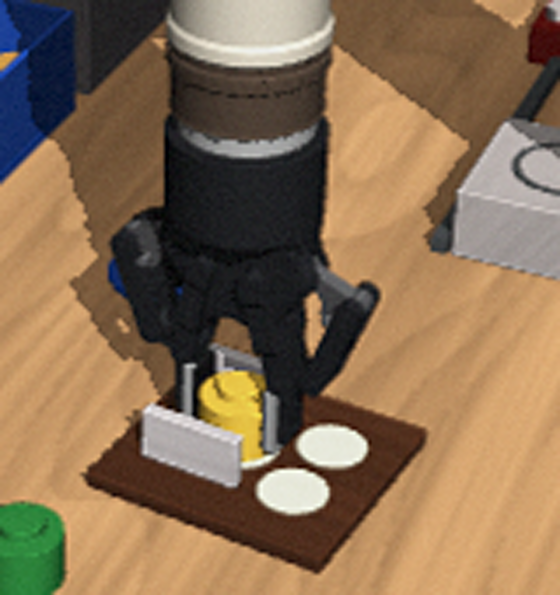

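```bash
python3 - <<'E'
from h import *
for n,box in (("top",(440,260,560,370)),("side",(390,150,480,220))):
    c=cam(n); h=c["hsv"]; P=cloud(c); z=P[...,2]
    save(c,f"z_{n}.png",box,6)
    g=cv2.cvtColor(c["image"],cv2.COLOR_RGB2GRAY)
    top=((z>.038)&(z<.05)).astype(np.uint8)
    k=np.zeros_like(top);k[box[1]:box[3],box[0]:box[2]]=1; top*=k
    b=blob(top); r=cv2.minAreaRect(b); print(n,"anvil top",plane(c,r[0],.044),plane(c,cv2.boxPoints(r),.044).round(3).tolist())
    er=cv2.erode(top,np.ones((5,5)))
    bg=cv2.medianBlur(g,15); m=((g.astype(int)<bg-25)&(er>0)).astype(np.uint8)
    v,u=np.nonzero(m); w=plane(c,np.c_[u,v],.044)[:,:2]; ctr=plane(c,r[0],.044)[0,:2]
    for _ in range(4):
        d=np.hypot(*(w-ctr).T); q=w[(d>.025)&(d<.036)]
        A=np.c_[2*q,np.ones(len(q))]; s=np.linalg.lstsq(A,(q**2).sum(1),rcond=None)[0]; ctr=s[:2]
    print("ring",ctr.round(4),"R",np.sqrt(s[2]+ctr@ctr).round(4),len(q))
c=cam("top"); P=cloud(c); z=P[...,2]
b=blob((z>.026)&(z<.04),(370,165,440,235)); r=cv2.minEnclosingCircle(b); print("collar",plane(c,r[0],.032),r)
E
```

```text
top anvil top [[ 0.4697618  -0.26649154  0.044     ]] [[0.421, -0.214, 0.044], [0.52, -0.218, 0.044], [0.519, -0.319, 0.044], [0.42, -0.315, 0.044]]
ring [ 0.4694 -0.2673] R 0.0287 366
side anvil top [[ 0.46856799 -0.25831043  0.044     ]] [[0.516, -0.204, 0.044], [0.537, -0.318, 0.044], [0.419, -0.315, 0.044], [0.407, -0.205, 0.044]]
ring [ 0.4701 -0.2688] R 0.0289 121
collar [[ 0.66197797 -0.13384838  0.032     ]] ((410.7354431152344, 198.1786651611328), 13.907281875610352)
```

View pics/z_top.png

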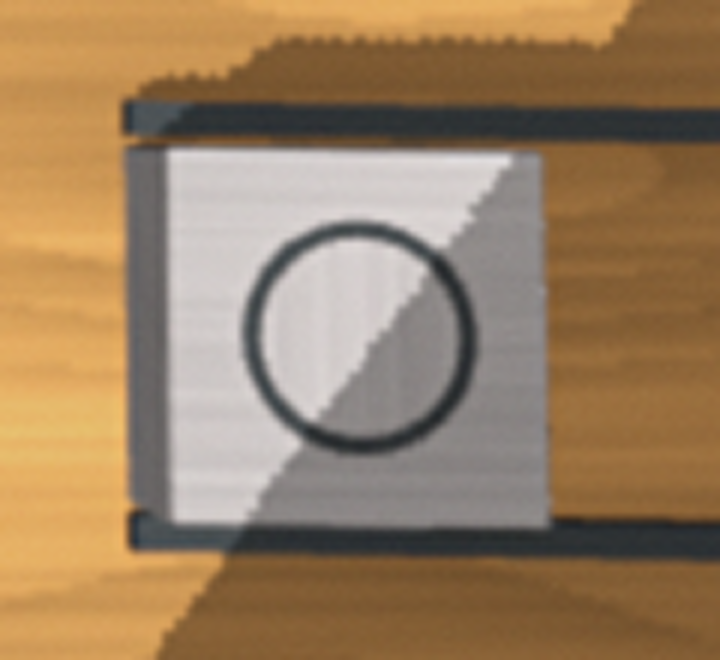

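Emit:
send_rows:
  increments:
    - [[0,0,-0.01,0],[0,0,-0.02,0],[0,0,-0.025,0],[0,0,-0.025,0],[0,0,-0.01,0],[-0.002,0.012,0,0],[-0.005,0.025,0,0],[-0.007,0.035,0,0]]

```text
clock: 55.4
eef_pos: [0.5398, -0.0593, 0.0901]
tool_rot: [0.998, -0.061, -0.005, 0.002]
ft_force: [-0.5, -1.0, -0.3]
grip_width: 0.0372
```

```bash
python3 to.py .4695 -.2675 .0335
```

```text
t 55.4 pos [ 0.5398 -0.0593  0.0901] ang -7.04 turn 0.46 d mm [-43.7 215.   58. ] after turn [-42.6 215.6  56.6] tilt [-0.0105 -0.0031 -0.9999] w 0.0372 j [-0.11  0.42 -0.08  1.08 -0.    1.59]
```

Emit:
send_rows:
  increments:
    - [[-0.007,0.04,0,0],[-0.007,0.04,0,0],[-0.007,0.04,0,0.3],[-0.006,0.035,0,0],[-0.004,0.025,0,0],[-0.002,0.01,0,0],[0,0,0,0],[0,0,0,0]]

```text
clock: 56.2
eef_pos: [0.4697, -0.2555, 0.0815]
tool_rot: [0.998, -0.068, -0.013, 0.0]
ft_force: [-0.3, 1.0, -0.7]
grip_width: 0.0372
```

```bash
python3 to.py .4695 -.2675 .0335
```

```text
t 56.2 pos [ 0.4697 -0.2555  0.0815] ang -7.79 turn -0.29 d mm [ 2.7 11.8 48. ] after turn [ 1.4 11.9 48. ] tilt [-2.650e-02  8.000e-04 -9.996e-01] w 0.0372 j [-0.49  0.42 -0.1   1.07 -0.01  1.22]
```

Emit:
send_rows:
  increments:
    - [[0,0.004,0,-0.3],[0.001,0.005,0.002,0],[0,0.002,0.006,0],[0,0,0.01,0],[0,0,0.01,0],[0,0,0.005,0],[0,0,0,0],[0,0,0,0]]

```text
clock: 57.0
eef_pos: [0.4691, -0.2623, 0.0439]
tool_rot: [0.998, -0.061, -0.015, -0.001]
ft_force: [-0.8, 0.1, -0.9]
grip_width: 0.0372
```

```bash
python3 to.py .4693 -.2675 .0335
```

```text
t 57.0 pos [ 0.4691 -0.2623  0.0439] ang -7.01 turn 0.49 d mm [ 1.1  5.1 10.4] after turn [ 0.9  5.1 10.4] tilt [-0.029   0.0031 -0.9996] w 0.0372 j [-0.5   0.47 -0.14  0.99 -0.01  1.19]
```

Emit:
send_rows:
  increments:
    - [[0,0.002,0,0.4],[0.001,0.002,0,0],[0,0.001,0.002,0],[0,0,0.003,0],[0,0,0.001,0],[0,0,0,0],[0,0,0,0],[0,0,0,0]]

```text
clock: 57.8
eef_pos: [0.4702, -0.2685, 0.0385]
tool_rot: [0.998, -0.065, -0.013, -0.0]
ft_force: [1.1, 0.9, -1.3]
grip_width: 0.0368
```

```bash
python3 to.py .4693 -.2675 .0335
```

```text
t 57.8 pos [ 0.4702 -0.2685  0.0385] ang -7.47 turn 0.03 d mm [-0.8 -0.9  5.1] after turn [-1.  -0.9  5. ] tilt [-0.0268  0.0019 -0.9996] w 0.0368 j [-0.51  0.48 -0.14  0.98 -0.01  1.19]
```

Emit:
send_rows:
  increments:
    - [[-0.001,-0.001,0,0],[0,0,0.001,0],[0,0,0.002,0],[0,0,0.001,0],[0,0,0,0],[0,0,0,0],[0,0,0,0],[0,0,0,0]]

```text
clock: 58.6
eef_pos: [0.4691, -0.2672, 0.0343]
tool_rot: [0.998, -0.065, -0.013, -0.0]
ft_force: [0.4, -0.2, -1.3]
grip_width: 0.0374
```

```bash
python3 to.py .4693 -.2675 .0335;  python3 - <<'E'
from h import *
c=cam("side"); save(c,"aa_s.png",(370,60,500,220),3.7)
E
```

```text
t 58.6 pos [ 0.4691 -0.2672  0.0343] ang -7.46 turn 0.04 d mm [0.2 0.3 0.8] after turn [0.2 0.3 0.8] tilt [-0.0267  0.0019 -0.9996] w 0.0374 j [-0.51  0.48 -0.15  0.97 -0.01  1.19]
```

View pics/aa_s.png

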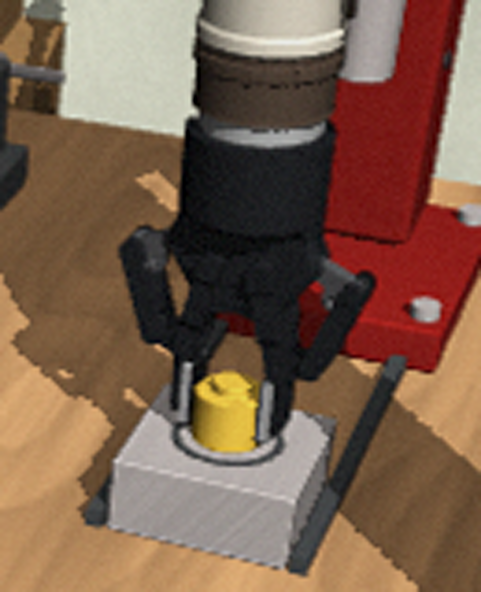

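Press down to level, then release and rise.

Emit:
send_rows:
  increments:
    - [[0,0,0.002,0],[0,0,0.003,0],[0,0,0.003,0],[0,0,0.003,0],[0,0,0.003,0],[0,0,0.002,0],[0,0,0.001,0],[0,0,0,0]]

```text
clock: 59.45
eef_pos: [0.4696, -0.2675, 0.0332]
tool_rot: [0.998, -0.065, -0.009, 0.002]
ft_force: [-1.3, 1.0, -0.6]
grip_width: 0.0373
```

```bash
python3 to.py .4693 -.2675 .0335
```

```text
t 59.45 pos [ 0.4696 -0.2675  0.0332] ang -7.45 turn 0.05 d mm [-0.3  0.1 -0.3] after turn [-0.3  0.1 -0.3] tilt [-0.0179 -0.0026 -0.9998] w 0.0373 j [-0.51  0.48 -0.16  0.95 -0.01  1.19]
```

Emit:
send_rows:
  increments:
    - [[0,0,0.003,0],[0,0,0.003,0],[0,0,0.003,0],[0,0,0.003,0],[0,0,0.003,0],[0,0,0.002,0],[0,0,0.001,0],[0,0,0,0]]

```text
clock: 60.25
eef_pos: [0.4699, -0.2677, 0.033]
tool_rot: [0.998, -0.065, -0.005, 0.004]
ft_force: [-0.8, 1.0, -1.8]
grip_width: 0.0374
```

```bash
python3 to.py .4693 -.2675 .0335
```

```text
t 60.25 pos [ 0.4699 -0.2677  0.033 ] ang -7.44 turn 0.06 d mm [-0.7 -0.1 -0.5] after turn [-0.6 -0.1 -0.5] tilt [-0.0103 -0.0068 -0.9999] w 0.0374 j [-0.51  0.47 -0.17  0.94 -0.01  1.19]
```

Emit:
send_rows:
  increments:
    - [[0,0,0,0],[0,0,0,0],[0,0,0,0],[0,0,0,0],[0,0,0,0],[0,0,0,0],[0,0,-0.003,0],[0,0,-0.01,0]]
  hand: -1

```text
clock: 61.05
eef_pos: [0.4689, -0.267, 0.0431]
tool_rot: [0.998, -0.065, -0.007, 0.003]
ft_force: [0.1, -0.4, -0.4]
grip_width: 0.0854
```

Emit:
send_rows:
  increments:
    - [[0,0,-0.015,0],[0,0,-0.02,0],[0,0,-0.02,0],[0,0,-0.02,0],[0,0,-0.015,0],[0,0,-0.005,0],[0,0,0,0],[0,0,0,0]]

```text
clock: 61.85
eef_pos: [0.4716, -0.2672, 0.1483]
tool_rot: [0.998, -0.065, -0.004, 0.004]
ft_force: [-0.4, 0.0, 0.3]
grip_width: 0.0853
```

```bash
python3 to.py .5322 .2622 .13;  python3 - <<'E'
from h import *
c=cam("side"); save(c,"ab_s.png",(370,60,500,220),3.7)
h=c["hsv"]; b=blob(cv2.inRange(h,(22,120,60),(35,255,255))>0,(400,130,470,220)); print(cv2.boundingRect(b))
E
```

```text
t 61.85 pos [ 0.4716 -0.2672  0.1483] ang -7.44 turn 0.06 d mm [  -8.3 -532.9   13.7] after turn [  -9.  -532.8   18.3] tilt [-0.0087 -0.0077 -0.9999] w 0.0853 j [-0.51  0.36 -0.    1.21 -0.01  1.19]
(422, 161, 21, 22)
```

View pics/ab_s.png

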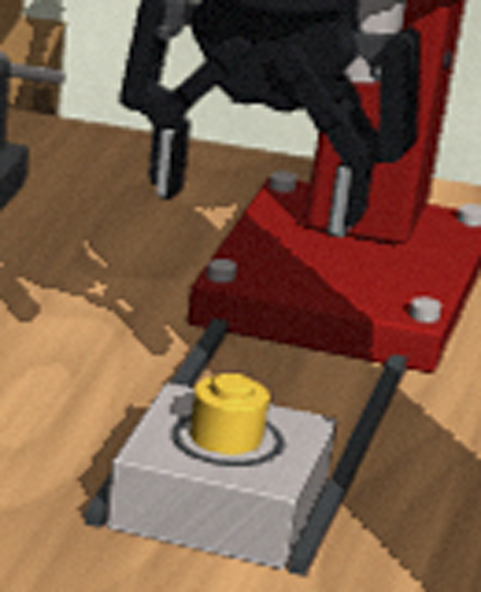

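Emit:
send_rows:
  increments:
    - [[0,-0.02,-0.003,0],[0,-0.035,-0.002,0],[0,-0.045,-0.002,0],[0,-0.045,-0.002,0],[0,-0.045,-0.002,0],[0,-0.045,-0.002,0],[0,-0.045,-0.002,0],[0,-0.045,-0.002,0]]

```text
clock: 62.7
eef_pos: [0.5113, 0.0607, 0.1538]
tool_rot: [0.997, -0.072, -0.011, 0.004]
ft_force: [1.7, -1.3, 0.6]
grip_width: 0.0852
```

Emit:
send_rows:
  increments:
    - [[0,-0.045,-0.001,0],[0,-0.045,-0.001,0],[0,-0.04,-0.001,0],[0,-0.03,-0.001,0],[0,-0.015,0,0],[0,-0.005,0,0],[0,0,0,0],[0,0,0,0]]
  hand: -0.1

```text
clock: 63.5
eef_pos: [0.5326, 0.2488, 0.1474]
tool_rot: [0.997, -0.068, -0.018, 0.008]
ft_force: [-0.6, -0.9, -0.0]
grip_width: 0.047
```

```bash
python3 to.py .5322 .2622 .0266;  python3 - <<'E'
from h import *
c=cam("top"); P=cloud(c); z=P[...,2]; h=c["hsv"]; save(c,"ac_t.png",(440,260,560,370),6)
b=blob((z>.066)&(z<.1),(470,285,540,350)); r=cv2.minEnclosingCircle(b); print("pusher",r,plane(c,r[0],.072),"rad",r[1]*(.8505-.072)/498.8)
b=blob((z>.07)&(z<.085),(120,235,200,325)); 
if b is not None: r=cv2.minEnclosingCircle(b);print("nip",r,plane(c,r[0],.077))
E
```

```text
t 63.5 pos [0.5326 0.2488 0.1474] ang -7.86 turn -0.36 d mm [  1.9 -15.3 120.6] after turn [ -2.1 -13.2 120.8] tilt [-0.0363 -0.0126 -0.9993] w 0.047 j [0.44 0.48 0.17 1.3  0.   2.14]
pusher ((505.125, 316.59375), 13.608210563659668) [[ 0.47018771 -0.26599748  0.072     ]] rad 0.0212389573452467
nip ((162.7389373779297, 278.8451232910156), 7.916925430297852) [[0.53370424 0.26185705 0.077     ]]
```

View pics/ac_t.png

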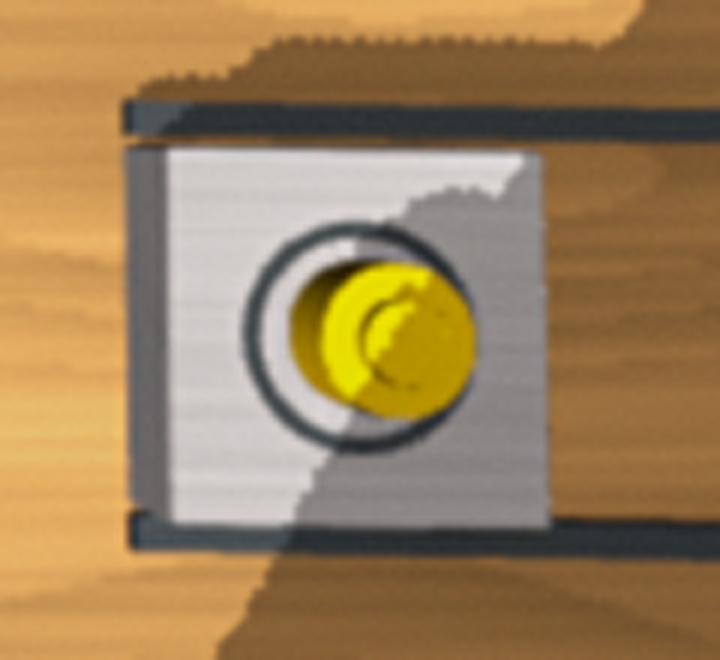

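Emit:
send_rows:
  increments:
    - [[0,-0.004,0,-0.4],[0,-0.005,0.003,0],[0,-0.003,0.01,0],[0,0,0.015,0],[0,0,0.015,0],[0,0,0.01,0],[0,0,0.003,0],[0,0,0,0]]

```text
clock: 64.35
eef_pos: [0.5329, 0.2568, 0.088]
tool_rot: [0.998, -0.068, -0.017, 0.007]
ft_force: [-0.7, 0.3, -0.1]
grip_width: 0.047
```

```bash
python3 to.py .5312 .2618 .0266
```

```text
t 64.35 pos [0.5329 0.2568 0.088 ] ang -7.82 turn -0.32 d mm [-0.3 -5.8 61.3] after turn [-2.3 -4.8 61.4] tilt [-0.0357 -0.0125 -0.9993] w 0.047 j [0.45 0.53 0.09 1.17 0.   2.15]
```

Emit:
send_rows:
  increments:
    - [[0,-0.003,0,-0.3],[0,-0.002,0,0],[0,0,0.005,0],[0,0,0.01,0],[0,0,0.01,0],[0,0,0.003,0],[0,0,0,0],[0,0,0,0]]

```text
clock: 65.15
eef_pos: [0.5336, 0.2624, 0.0588]
tool_rot: [0.998, -0.065, -0.016, 0.007]
ft_force: [0.2, -0.3, -0.1]
grip_width: 0.0466
```

```bash
python3 to.py .5312 .2618 .0266; python3 - <<'E'
from h import *
c=cam("side"); save(c,"ad_s.png",(180,180,380,400),2.7)
E
```

```text
t 65.15 pos [0.5336 0.2624 0.0588] ang -7.48 turn 0.02 d mm [-1.3  0.4 32.3] after turn [-2.3  0.9 32.2] tilt [-0.0332 -0.0113 -0.9994] w 0.0466 j [0.45 0.56 0.06 1.11 0.   2.16]
```

View pics/ad_s.png

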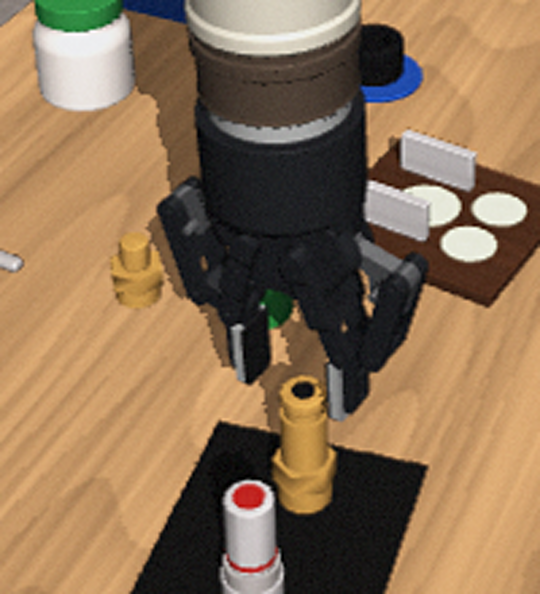

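Emit:
send_rows:
  increments:
    - [[-0.001,0,0.003,0],[0,0,0.008,0],[0,0,0.008,0],[0,0,0.008,0],[0,0,0.002,0],[0,0,0,0],[0,0,0,0],[0,0,0,0]]

```text
clock: 66.0
eef_pos: [0.5316, 0.2623, 0.0275]
tool_rot: [0.998, -0.065, -0.016, 0.007]
ft_force: [-0.9, -0.5, 0.0]
grip_width: 0.0468
```

```bash
python3 to.py .5312 .2618 .0266
```

```text
t 66.0 pos [0.5316 0.2623 0.0275] ang -7.49 turn 0.01 d mm [-0.4  0.5  0.9] after turn [-0.4  0.5  0.9] tilt [-0.0328 -0.0111 -0.9994] w 0.0468 j [0.46 0.59 0.02 1.04 0.   2.16]
```

Close, and press to level.

Emit:
send_rows:
  increments:
    - [[0,0,0,0],[0,0,0,0],[0,0,0,0],[0,0,0,0],[0,0,0,0],[0,0,0,0],[0,0,0.002,0],[0,0,0.003,0]]
  hand: 1

```text
clock: 66.8
eef_pos: [0.5327, 0.2628, 0.028]
tool_rot: [0.998, -0.065, -0.014, 0.006]
ft_force: [-6.9, -2.9, 22.3]
grip_width: 0.0224
```

Emit:
send_rows:
  increments:
    - [[0,0,0.004,0],[0,0,0.004,0],[0,0,0.004,0],[0,0,0.004,0],[0,0,0.004,0],[0,0,0.004,0],[0,0,0.004,0],[0,0,0.002,0]]

```text
clock: 67.6
eef_pos: [0.5323, 0.2625, 0.0281]
tool_rot: [0.998, -0.065, -0.008, 0.003]
ft_force: [-1.1, -0.6, 1.0]
grip_width: 0.0227
```

```bash
python3 to.py .5312 .2618 .0266
```

```text
t 67.6 pos [0.5323 0.2625 0.0281] ang -7.5 turn 0.0 d mm [-1.   0.8  1.5] after turn [-1.   0.8  1.5] tilt [-0.0155 -0.004  -0.9999] w 0.0227 j [ 0.46  0.57 -0.    1.01  0.    2.16]
```

Emit:
send_rows:
  increments:
    - [[0,0,0.004,0],[0,0,0.004,0],[0,0,0.004,0],[0,0,0.004,0],[0,0,0.004,0],[0,0,0.002,0],[0,0,0.001,0],[0,0,0,0]]

```text
clock: 68.4
eef_pos: [0.532, 0.2623, 0.0282]
tool_rot: [0.998, -0.065, -0.003, 0.0]
ft_force: [-0.6, -0.4, -1.1]
grip_width: 0.0227
```

Emit:
send_rows:
  increments:
    - [[0,0,-0.01,0],[0,0,-0.02,0],[0,0,-0.025,0],[0,0,-0.025,0],[0,0,-0.02,0],[0.001,0.012,0,0],[0.002,0.025,0,0],[0.003,0.035,0,0]]

```text
clock: 69.2
eef_pos: [0.5281, 0.1912, 0.1268]
tool_rot: [0.998, -0.062, -0.006, 0.001]
ft_force: [1.2, -0.9, -1.7]
grip_width: 0.022
```

```bash
python3 to.py .519 -.0039 .034
```

```text
t 69.2 pos [0.5281 0.1912 0.1268] ang -7.08 turn 0.42 d mm [ 16.  194.5  93.1] after turn [ 16.4 194.6  92.8] tilt [-1.130e-02 -9.000e-04 -9.999e-01] w 0.022 j [0.35 0.42 0.02 1.18 0.   2.04]
```

Emit:
send_rows:
  increments:
    - [[0.003,0.04,0,0],[0.003,0.04,0,0],[0.003,0.04,0,0.4],[0.003,0.032,0,0],[0.002,0.018,0,0],[0.001,0.006,0,0],[0,0,0,0],[0,0,0,0]]

```text
clock: 70.0
eef_pos: [0.5121, -0.0003, 0.117]
tool_rot: [0.998, -0.069, -0.013, 0.003]
ft_force: [-0.7, 0.2, -1.6]
grip_width: 0.0225
```

```bash
python3 to.py .519 -.0039 .036
```

```text
t 70.0 pos [ 5.121e-01 -3.000e-04  1.170e-01] ang -7.92 turn -0.42 d mm [ 9.4  2.  80.9] after turn [ 7.3  2.7 81. ] tilt [-0.0269 -0.0043 -0.9996] w 0.0225 j [ 0.    0.35 -0.11  1.14 -0.    1.71]
```

Emit:
send_rows:
  increments:
    - [[0.003,0.001,0,-0.4],[0.004,0.001,0.003,0],[0.001,0,0.01,0],[0,0,0.015,0],[0,0,0.012,0],[0,0,0.006,0],[0,0,0,0],[0,0,0,0]]

```text
clock: 70.8
eef_pos: [0.52, 0.0017, 0.0661]
tool_rot: [0.998, -0.061, -0.014, 0.002]
ft_force: [-0.3, 0.6, -1.9]
grip_width: 0.0223
```

```bash
python3 to.py .5195 -.0039 .036
```

```text
t 70.8 pos [0.52   0.0017 0.0661] ang -6.95 turn 0.55 d mm [ 1.   5.5 30.2] after turn [ 0.2  5.7 30.1] tilt [-0.0275 -0.0033 -0.9996] w 0.0223 j [ 0.01  0.42 -0.16  1.02 -0.    1.7 ]
```

Emit:
send_rows:
  increments:
    - [[0,0.002,0,0.5],[0,0.002,0,0],[0,0.001,0.004,0],[0,0,0.007,0],[0,0,0.007,0],[0,0,0.003,0],[0,0,0,0],[0,0,0,0]]

```text
clock: 71.6
eef_pos: [0.52, -0.0039, 0.0447]
tool_rot: [0.998, -0.065, -0.012, 0.002]
ft_force: [0.7, 0.5, -1.3]
grip_width: 0.0223
```

```bash
python3 to.py .5195 -.0039 .036
```

```text
t 71.6 pos [ 0.52   -0.0039  0.0447] ang -7.51 turn -0.01 d mm [-0.3  0.   8.7] after turn [-0.5  0.1  8.7] tilt [-0.0244 -0.0034 -0.9997] w 0.0223 j [-0.01  0.44 -0.19  0.97 -0.    1.7 ]
```

Spot on; go down to contact, then check before pressing.

Emit:
send_rows:
  increments:
    - [[0,0,0.002,0],[0,0,0.003,0],[0,0,0.002,0],[0,0,0,0],[0,0,0,0],[0,0,0,0],[0,0,0,0],[0,0,0,0]]

```text
clock: 72.4
eef_pos: [0.5204, -0.0038, 0.0377]
tool_rot: [0.998, -0.065, -0.011, 0.002]
ft_force: [0.1, -0.1, -1.9]
grip_width: 0.0224
```

```bash
python3 to.py .5195 -.0039 .036; python3 - <<'E'
from h import *
c=cam("side"); save(c,"ae_s.png",(290,180,420,300),5)
E
```

```text
t 72.4 pos [ 0.5204 -0.0038  0.0377] ang -7.49 turn 0.01 d mm [-0.8  0.2  1.7] after turn [-0.9  0.2  1.7] tilt [-0.0232 -0.0034 -0.9997] w 0.0224 j [-0.01  0.45 -0.2   0.95 -0.    1.7 ]
```

View pics/ae_s.png

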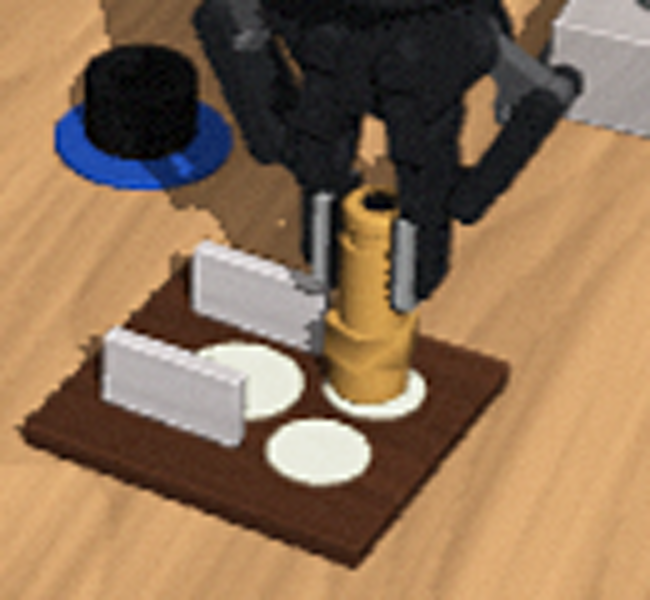

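Emit:
send_rows:
  increments:
    - [[-0.001,0,0,0],[0,0,0.001,0],[0,0,0.001,0],[0,0,0,0],[0,0,0,0],[0,0,0,0],[0,0,0,0],[0,0,0,0]]

```text
clock: 73.25
eef_pos: [0.5193, -0.0036, 0.0356]
tool_rot: [0.998, -0.065, -0.011, 0.002]
ft_force: [0.1, 0.8, -2.2]
grip_width: 0.0222
```

```bash
python3 to.py .5195 -.0039 .036
```

```text
t 73.25 pos [ 0.5193 -0.0036  0.0356] ang -7.49 turn 0.01 d mm [ 0.2  0.2 -0.4] after turn [ 0.2  0.2 -0.4] tilt [-0.0231 -0.0034 -0.9997] w 0.0222 j [-0.    0.45 -0.2   0.94 -0.    1.7 ]
```

Emit:
send_rows:
  increments:
    - [[0,0,0.002,0],[0,0,0.003,0],[0,0,0.003,0],[0,0,0.003,0],[0,0,0.003,0],[0,0,0.003,0],[0,0,0.002,0],[0,0,0.001,0]]

```text
clock: 74.05
eef_pos: [0.5193, -0.0036, 0.0351]
tool_rot: [0.998, -0.065, -0.006, 0.002]
ft_force: [-1.1, -0.3, 0.2]
grip_width: 0.0229
```

```bash
python3 to.py .5195 -.0039 .036
```

```text
t 74.05 pos [ 0.5193 -0.0036  0.0351] ang -7.49 turn 0.01 d mm [ 0.2  0.3 -0.9] after turn [ 0.2  0.3 -0.9] tilt [-0.0133 -0.0038 -0.9999] w 0.0229 j [-0.    0.44 -0.22  0.93 -0.    1.7 ]
```

Emit:
send_rows:
  increments:
    - [[0,0,0.003,0],[0,0,0.003,0],[0,0,0.003,0],[0,0,0.003,0],[0,0,0.003,0],[0,0,0.002,0],[0,0,0.001,0],[0,0,0,0]]

```text
clock: 74.85
eef_pos: [0.5193, -0.0035, 0.0352]
tool_rot: [0.998, -0.065, -0.002, 0.002]
ft_force: [-0.6, 0.6, -2.2]
grip_width: 0.0221
```

```bash
python3 to.py .5195 -.0039 .036; python3 - <<'E'
from h import *
c=cam("side"); save(c,"af_s.png",(290,180,420,300),5)
E
```

```text
t 74.85 pos [ 0.5193 -0.0035  0.0352] ang -7.49 turn 0.01 d mm [ 0.3  0.3 -0.8] after turn [ 0.3  0.3 -0.8] tilt [-0.0043 -0.0044 -1.    ] w 0.0221 j [-0.    0.43 -0.23  0.92 -0.    1.7 ]
```

View pics/af_s.png

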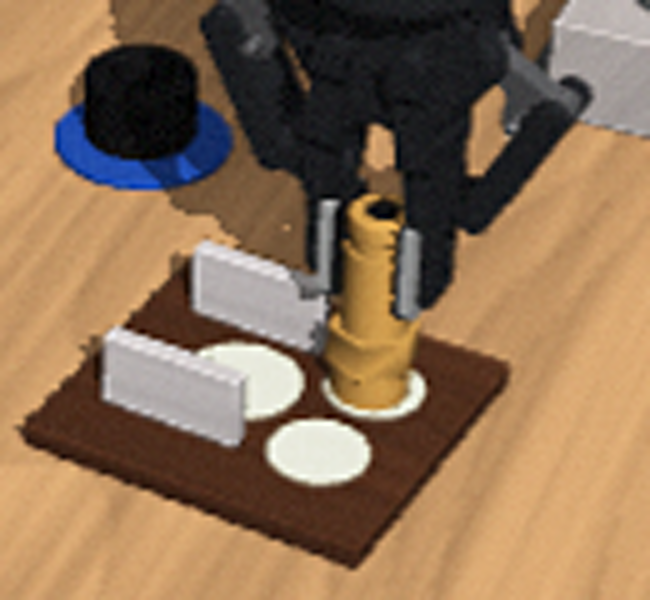

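Emit:
send_rows:
  increments:
    - [[0,0,0,0],[0,0,0,0],[0,0,0,0],[0,0,0,0],[0,0,0,0],[0,0,0,0],[0,0,-0.002,0],[0,0,-0.01,0]]
  hand: 0

```text
clock: 75.7
eef_pos: [0.5193, -0.0033, 0.0454]
tool_rot: [0.998, -0.065, -0.003, 0.002]
ft_force: [-0.9, 0.3, 0.4]
grip_width: 0.0432
```

Emit:
send_rows:
  increments:
    - [[0,0,-0.015,0],[0,0,-0.02,0],[0,0,-0.02,0],[0,0,-0.02,0],[0,0,-0.012,0],[-0.002,-0.012,0,0],[-0.003,-0.025,0,0],[-0.004,-0.035,0,0]]

```text
clock: 76.5
eef_pos: [0.5221, 0.0693, 0.1421]
tool_rot: [0.998, -0.069, 0.001, 0.002]
ft_force: [0.1, 0.9, -0.3]
grip_width: 0.0429
```

Emit:
send_rows:
  increments:
    - [[-0.004,-0.045,-0.001,0],[-0.004,-0.045,-0.001,0],[-0.004,-0.045,-0.001,0],[-0.004,-0.04,-0.001,0],[-0.003,-0.028,0,0],[-0.002,-0.012,0,0],[0,-0.003,0,0],[0,0,0,0]]

```text
clock: 77.3
eef_pos: [0.5256, 0.3043, 0.1421]
tool_rot: [0.998, -0.066, -0.002, 0.002]
ft_force: [0.6, -0.6, -0.8]
grip_width: 0.0424
```

```bash
python3 to.py .5258 .3366 .0258;  python3 - <<'E'
from h import *
c=cam("top"); P=cloud(c); z=P[...,2]; save(c,"ag_t.png",(270,210,390,320),6)
b=blob((z>.07)&(z<.095),(320,265,350,305)); r=cv2.minEnclosingCircle(b); print("nip",r,plane(c,r[0],.084))
b=blob((z>.07)&(z<.09),(90,235,200,325)); 
if b is not None: r=cv2.minEnclosingCircle(b);print("valve",r,plane(c,r[0],.077))
E
```

```text
t 77.3 pos [0.5256 0.3043 0.1421] ang -7.55 turn -0.05 d mm [ -3.7 -32.5 116.2] after turn [ -4.  -32.  116.3] tilt [-0.0036 -0.0041 -1.    ] w 0.0424 j [ 0.53  0.5   0.18  1.26 -0.    2.23]
nip ((333.27777099609375, 285.3888854980469), 7.732114791870117) [[ 0.52085369 -0.00288859  0.084     ]]
valve ((116.08490753173828, 283.5754699707031), 8.209542274475098) [[0.52715905 0.33486756 0.077     ]]
```

View pics/ag_t.png

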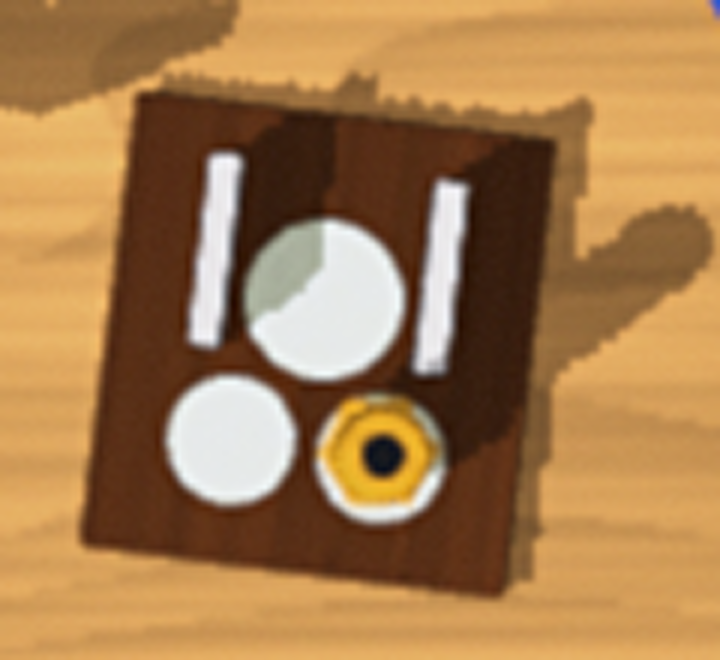

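Emit:
send_rows:
  increments:
    - [[0,-0.006,0,0],[-0.001,-0.01,0.003,0],[-0.001,-0.009,0.01,0],[0,-0.003,0.016,0],[0,0,0.018,0],[0,0,0.01,0],[0,0,0.002,0],[0,0,0,0]]

```text
clock: 78.15
eef_pos: [0.5288, 0.3299, 0.0791]
tool_rot: [0.998, -0.07, -0.002, 0.002]
ft_force: [0.1, -0.3, -1.0]
grip_width: 0.0427
```

```bash
python3 to.py .5262 .336 .0265
```

```text
t 78.15 pos [0.5288 0.3299 0.0791] ang -8.05 turn -0.55 d mm [-3.2 -5.9 52.6] after turn [-3.4 -5.7 52.6] tilt [-0.004  -0.0044 -1.    ] w 0.0427 j [ 0.56  0.57  0.14  1.14 -0.    2.27]
```

Emit:
send_rows:
  increments:
    - [[-0.001,-0.003,0,-0.5],[-0.001,-0.002,0,0],[0,0,0.004,0],[0,0,0.008,0],[0,0,0.008,0],[0,0,0.003,0],[0,0,0,0],[0,0,0,0]]

```text
clock: 78.95
eef_pos: [0.5286, 0.3362, 0.0564]
tool_rot: [0.998, -0.066, -0.0, 0.001]
ft_force: [0.5, -0.2, -0.1]
grip_width: 0.0425
```

```bash
python3 to.py .5262 .336 .0265
```

```text
t 78.95 pos [0.5286 0.3362 0.0564] ang -7.53 turn -0.03 d mm [-2.3  0.5 29.9] after turn [-2.4  0.5 29.9] tilt [-8.0e-04 -2.4e-03 -1.0e+00] w 0.0425 j [ 0.57  0.59  0.12  1.09 -0.    2.27]
```

Emit:
send_rows:
  increments:
    - [[-0.001,0,0.003,0],[-0.001,0,0.007,0],[0,0,0.008,0],[0,0,0.007,0],[0,0,0.002,0],[0,0,0,0],[0,0,0,0],[0,0,0,0]]

```text
clock: 79.75
eef_pos: [0.5264, 0.3363, 0.0267]
tool_rot: [0.998, -0.066, -0.0, 0.001]
ft_force: [-0.4, -0.3, -0.1]
grip_width: 0.0432
```

```bash
python3 to.py .5262 .336 .0265;python3 - <<'E'
from h import *
c=cam("side"); save(c,"ah_s.png",(180,230,380,430),3)
E
```

```text
t 79.75 pos [0.5264 0.3363 0.0267] ang -7.54 turn -0.04 d mm [-0.2  0.3  0.2] after turn [-0.2  0.3  0.2] tilt [-0.0011 -0.0026 -1.    ] w 0.0432 j [ 0.57  0.62  0.08  1.03 -0.    2.27]
```

View pics/ah_s.png

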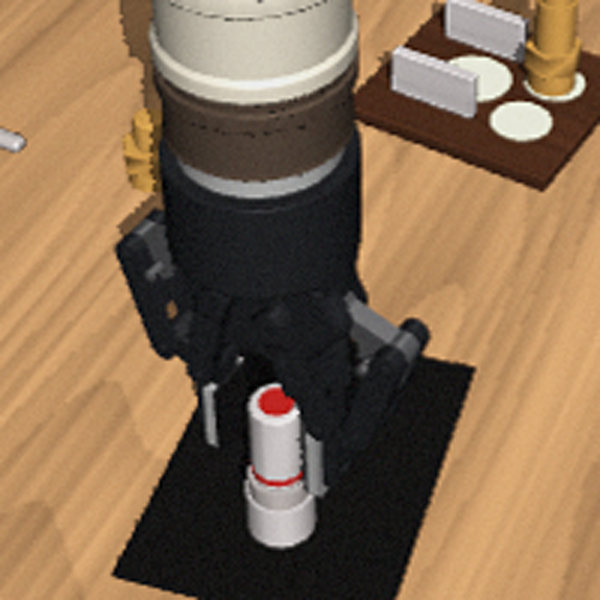

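Emit:
send_rows:
  increments:
    - [[0,0,0,0],[0,0,0,0],[0,0,0,0],[0,0,0,0],[0,0,0,0],[0,0,0,0],[0,0,0,0],[0,0,0,0]]
  hand: 1

```text
clock: 80.6
eef_pos: [0.5267, 0.3365, 0.0274]
tool_rot: [0.998, -0.066, 0.0, 0.001]
ft_force: [0.2, -0.1, -0.7]
grip_width: 0.0226
```

```bash
python3 to.py .5262 .336 .0265
```

```text
t 80.6 pos [0.5267 0.3365 0.0274] ang -7.54 turn -0.04 d mm [-0.5  0.6  0.9] after turn [-0.5  0.6  0.9] tilt [-1.e-04 -2.e-03 -1.e+00] w 0.0226 j [ 0.57  0.62  0.08  1.03 -0.    2.27]
```

Emit:
send_rows:
  increments:
    - [[0,0,-0.01,0],[0,0,-0.02,0],[0,0,-0.025,0],[0,0,-0.025,0],[0,0,-0.018,0],[0.001,0.012,0,0],[0.002,0.025,0,0],[0.003,0.035,0,0]]

```text
clock: 81.4
eef_pos: [0.5221, 0.2648, 0.13]
tool_rot: [0.998, -0.063, -0.0, 0.001]
ft_force: [-0.2, 0.2, -1.4]
grip_width: 0.0226
```

```bash
python3 to.py .5235 .0378 .036
```

```text
t 81.4 pos [0.5221 0.2648 0.13  ] ang -7.17 turn 0.33 d mm [ 29.7 224.8  94.5] after turn [ 31.  224.9  94. ] tilt [-8.0e-04 -2.4e-03 -1.0e+00] w 0.0226 j [ 0.47  0.46  0.09  1.2  -0.    2.17]
```

Emit:
send_rows:
  increments:
    - [[0.005,0.04,0,0],[0.005,0.042,0,0],[0.005,0.042,0,0.3],[0.005,0.038,0,0],[0.004,0.028,0,0],[0.002,0.014,0,0],[0.001,0.004,0,0],[0,0,0,0]]

```text
clock: 82.2
eef_pos: [0.513, 0.0363, 0.1248]
tool_rot: [0.998, -0.069, -0.006, 0.005]
ft_force: [-0.0, 0.8, -2.2]
grip_width: 0.0224
```

```bash
python3 to.py .5239 .0385 .036
```

```text
t 82.2 pos [0.513  0.0363 0.1248] ang -7.95 turn -0.45 d mm [11.4 -4.6 88.7] after turn [10.5 -3.6 88.8] tilt [-0.0119 -0.0084 -0.9999] w 0.0224 j [ 0.08  0.34 -0.11  1.14 -0.01  1.78]
```

Emit:
send_rows:
  increments:
    - [[0.004,0,0,-0.3],[0.004,0,0.003,0],[0.002,0,0.01,0],[0,0,0.015,0],[0,0,0.015,0],[0,0,0.008,0],[0,0,0.002,0],[0,0,0,0]]

```text
clock: 83.0
eef_pos: [0.5234, 0.0399, 0.0661]
tool_rot: [0.998, -0.062, -0.006, 0.004]
ft_force: [-0.1, 0.3, -1.0]
grip_width: 0.0225
```

```bash
python3 to.py .5239 .0385 .036
```

```text
t 83.0 pos [0.5234 0.0399 0.0661] ang -7.11 turn 0.39 d mm [ 1.   1.1 30.1] after turn [ 0.7  1.3 30.1] tilt [-0.0134 -0.0073 -0.9999] w 0.0225 j [ 0.08  0.41 -0.16  1.01 -0.01  1.77]
```

Emit:
send_rows:
  increments:
    - [[0.001,0,0,0.3],[0,0,0.003,0],[0,0,0.006,0],[0,0,0.007,0],[0,0,0.005,0],[0,0,0,0],[0,0,0,0],[0,0,0,0]]

```text
clock: 83.8
eef_pos: [0.5257, 0.0398, 0.0449]
tool_rot: [0.998, -0.065, -0.005, 0.004]
ft_force: [-0.2, -0.5, -2.0]
grip_width: 0.0225
```

```bash
python3 to.py .5239 .0385 .036; python3 - <<'E'
from h import *
c=cam("side"); save(c,"ai_s.png",(290,180,420,300),5)
E
```

```text
t 83.8 pos [0.5257 0.0398 0.0449] ang -7.43 turn 0.07 d mm [-1.5  1.4  8.9] after turn [-1.6  1.5  8.9] tilt [-0.01   -0.0071 -0.9999] w 0.0225 j [ 0.08  0.44 -0.19  0.96 -0.01  1.78]
```

View pics/ai_s.png

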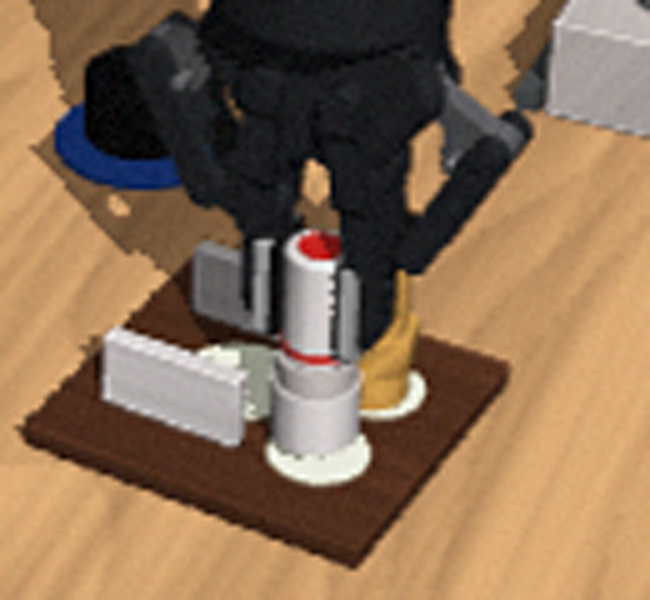

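Emit:
send_rows:
  increments:
    - [[-0.001,0.001,0,0],[-0.001,0,0.001,0],[0,0,0.003,0],[0,0,0.002,0],[0,0,0,0],[0,0,0,0],[0,0,0,0],[0,0,0,0]]

```text
clock: 84.65
eef_pos: [0.5239, 0.039, 0.039]
tool_rot: [0.998, -0.065, -0.004, 0.004]
ft_force: [-0.3, -0.8, -2.1]
grip_width: 0.0229
```

```bash
python3 to.py .5239 .0385 .035
```

```text
t 84.65 pos [0.5239 0.039  0.039 ] ang -7.43 turn 0.07 d mm [0.1 0.4 4. ] after turn [0.1 0.5 4. ] tilt [-0.0087 -0.007  -0.9999] w 0.0229 j [ 0.08  0.44 -0.2   0.94 -0.01  1.78]
```

Emit:
send_rows:
  increments:
    - [[0,0,0.001,0],[0,0,0.002,0],[0,0,0.001,0],[0,0,0,0],[0,0,0,0],[0,0,0,0],[0,0,0,0],[0,0,0,0]]

```text
clock: 85.45
eef_pos: [0.524, 0.0389, 0.0348]
tool_rot: [0.998, -0.065, -0.004, 0.004]
ft_force: [0.0, -0.2, -2.0]
grip_width: 0.0225
```

```bash
python3 to.py .5239 .0385 .035; python3 - <<'E'
from h import *
c=cam("side"); save(c,"aj_s.png",(290,180,420,300),5)
E
```

```text
t 85.45 pos [0.524  0.0389 0.0348] ang -7.43 turn 0.07 d mm [-0.   0.5 -0.2] after turn [-0.   0.4 -0.2] tilt [-0.0084 -0.007  -0.9999] w 0.0225 j [ 0.08  0.45 -0.21  0.93 -0.01  1.78]
```

View pics/aj_s.png

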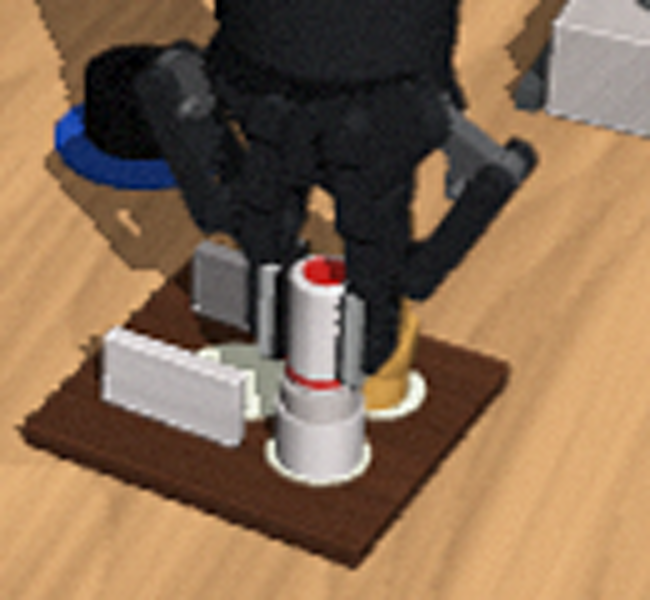

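Emit:
send_rows:
  increments:
    - [[0,0,0.001,0],[0,0,0.001,0],[0,0,0,0],[0,0,0,0],[0,0,0,0],[0,0,0,0],[0,0,0,0],[0,0,0,0]]

```text
clock: 86.3
eef_pos: [0.5244, 0.039, 0.0344]
tool_rot: [0.998, -0.065, -0.003, 0.004]
ft_force: [-0.1, -0.3, 0.3]
grip_width: 0.0227
```

Emit:
send_rows:
  increments:
    - [[0,0,0,0],[0,0,0,0],[0,0,0,0],[0,0,0,0],[0,0,0,0],[0,0,0,0],[0,0,-0.002,0],[0,0,-0.01,0]]
  hand: 0

```text
clock: 87.1
eef_pos: [0.524, 0.039, 0.0462]
tool_rot: [0.998, -0.065, -0.004, 0.004]
ft_force: [0.5, -0.2, 0.3]
grip_width: 0.0426
```

Emit:
send_rows:
  increments:
    - [[0,0,-0.015,0],[0,0,-0.02,0],[0,0,-0.02,0],[0,0,-0.02,0],[-0.01,0,-0.015,0],[-0.03,0,0,0],[-0.04,0,0,0],[-0.04,0,0,0]]

```text
clock: 87.9
eef_pos: [0.4102, 0.0556, 0.1477]
tool_rot: [0.998, -0.066, 0.003, 0.003]
ft_force: [-0.5, 0.1, 0.5]
grip_width: 0.0425
```

Emit:
send_rows:
  increments:
    - [[-0.03,0,0,0],[-0.015,0,0,0],[-0.005,0,0,0],[0,0,0,0],[0,0,0,0],[0,0,0,0],[0,0,0,0],[0,0,0,0]]

```text
clock: 88.7
eef_pos: [0.3582, 0.0626, 0.1513]
tool_rot: [0.998, -0.066, 0.006, 0.002]
ft_force: [-0.3, -1.2, -1.6]
grip_width: 0.043
```

```bash
python3 to.py .519 -.0037 .034;  python3 - <<'E'
from h import *
c=cam("top"); P=cloud(c); z=P[...,2]; save(c,"ak_t.png")
def reg(name,lo,hi,box,zt):
    b=blob((z>lo)&(z<hi),box); 
    if b is None: print(name,"none");return
    (x,r)=cv2.minEnclosingCircle(b); M=cv2.moments(b); q=(M['m10']/M['m00'],M['m01']/M['m00']); print(name,x,round(r,1),plane(c,x,zt)[0].round(4),plane(c,q,zt)[0].round(4))
reg("valve",.078,.09,(285,265,322,300),.084);reg("nip",.078,.09,(322,265,350,300),.084)
reg("collar",.028,.04,(370,165,440,235),.032);reg("push",.068,.09,(470,285,540,350),.075)
reg("spare",.036,.05,(225,165,255,200),.042);reg("green",.02,.05,(230,205,270,245),.03)
s=cam("side"); save(s,"ak_s.png")
E
```

```text
t 88.7 pos [0.3582 0.0626 0.1513] ang -7.53 turn -0.03 d mm [166.7  44.3 119.4] after turn [168.1  44.7 117.3] tilt [ 0.011  -0.0045 -0.9999] w 0.043 j [ 0.18  0.01 -0.44  1.11 -0.01  1.88]
valve (306.1220397949219, 283.35040283203125) 7.7 [0.5244 0.0386 0.084 ] [0.5247 0.0387 0.084 ]
nip (333.3260803222656, 285.34783935546875) 7.7 [ 0.5209 -0.003   0.084 ] [ 0.5208 -0.0029  0.084 ]
collar (410.8888854980469, 198.11111450195312) 13.7 [ 0.6621 -0.1341  0.032 ] [ 0.6622 -0.1342  0.032 ]
push (505.15447998046875, 316.06097412109375) 13.8 [ 0.4712 -0.265   0.075 ] [ 0.4708 -0.2656  0.075 ]
spare (237.0, 179.5) 5.6 [0.6955 0.1521 0.042 ] [0.6954 0.1529 0.042 ]
green (248.6521759033203, 225.0) 12.0 [0.6212 0.1347 0.03  ] [0.6213 0.1348 0.03  ]
```

View pics/ak_t.png

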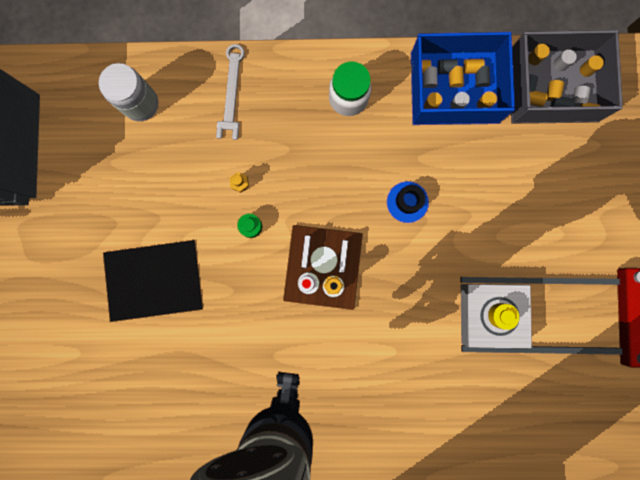

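View pics/ak_s.png

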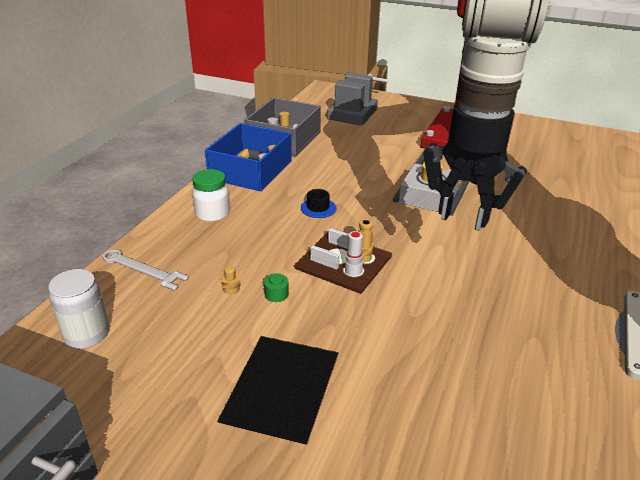

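```bash
python3 - <<'E'
from workcell import bot, order
print(bot.get_obs()["clock"], order.job_done())
E
```

```text
the job is handed in; nothing more can be done
88.8 None
```

The whole job is done in the order asked and was handed in at 88.8 s of the 128 s allowed, with the gripper open and clear of everything. I parked the valve and nipple upright on the mat, moved the collar to the blue pad, and put the pusher on the anvil's ring mark. Then I stood the nipple and the valve back on their marks.

The last camera checks compare each thing with where it should be; the calibration itself is only good to about 2 mm:

| Thing | How far off |
|---|---|
| Valve | about 1 mm from its starting spot |
| Nipple | about 2 mm from its starting spot; I left it rather than touch it again |
| Collar | about 1.5 mm from the pad's middle |
| Pusher | about 1 mm from the ring centre |
| Spare nipple, green look-alike | not moved |

- **Pusher reading:** the simple depth mask put the pusher about 2–2.5 mm off, because it also caught the pusher's side. The figure in the table comes from the edge of its top.
- **Fingertip position:** the camera showed the fingertips about 25 mm farther back than the text says, so I worked from the camera.
- **Tool tilt:** fast sideways moves tilted the tool by up to about 2°. I levelled it by pressing the held part lightly onto its surface; the highest force reading I saw was about 29 N.

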